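Park the pen plotter and pack its two-layer kit box

ROBOT

A 7-joint arm with a two-finger parallel gripper is mounted at the origin on the work surface. World frame = base frame: x ahead of the robot, y to its left, z up, the work surface at z = 0. Lengths are in m, angles in rad, forces in N, time in s.
With the tool pointing down it reaches from about 0.375 to 0.925 m from the base axis. Payload 3.1 kg.
Tool frame: the origin (TCP) lies midway between the tips of the shut fingers; the grasp point (between the pads) lies arm.grip_point_offset behind it (arm.grip_point_offset is the distance from the TCP to the grasp point, in m); z points along the fingers, y is the line along which they close (so a half turn about z gives the same grasp; the last joint's range is limited). The gripper opens to 85 mm and grips with 20 to 120 N. Pads are 22 mm wide; open, the fingers measure 114 mm over their backs; the gripper's body (76 mm by 85 mm) begins 54 mm behind the grasp point. The pads swing forward as they close: fully open they stand 13 mm farther back than shut.
Start: joints at [1.238, 0.383, 0.044, 1.598, -0.018, 1.161, -0.05], TCP at [0.151, -0.632, 0.231] pointing down, gripper open.
Joint ranges: [-2.61, 2.61], [-0.41, 2.15], [-1.48, 1.57], [0, 2.5], [-1.57, 4.71], [0.05, 1.97], [-2.85, 2.85]. Speed limits (rad/s): [2.79, 2.79, 3.14, 3.14, 3.14, 3.14, 3.14].

INTERFACE

Orientations are given as [roll, pitch, yaw] about the fixed x, y, z axes, in that order (R = Rz(yaw) Ry(pitch) Rx(roll)).
In Python, from plant import status, capture, ticket, arm gives the robot as it stands. The module is installed in compiled form; this text tells all that it offers.
- The arm moves only by the tool send_rows, never from a script. Its argument "increments" is a list of rows, each an object with "rot": the turn, a rotation vector about the tool's x, y, z in degrees, a list of three; "linear": the shift along the tool's x, y, z in m, a list of three; "jaw": the finger opening in m, from 0 to 0.0854. A call has 1 to 10 rows; each row shifts and turns the commanded pose from where the row before left it, along the tool's axes as they then stand; what a row does not reach is not made up. A row lasts 1/8 s, in which the tool goes at most 62.5 mm and 10.7 degrees, less where a joint would pass 70% of its speed; a pose out of reach is approached as far as the arm can. A call is refused whole if a number of a shift passes 0.0625 or a number of a turn 10.7, either way. A call with a gripper value outside its range is refused whole. The fingers move at their own pace and stop on an object; the grip force is fixed at half the most. Time passes only in rows, so rows that do not move let the fingers close. It gives the time, the measured TCP pose, the force, the opening and the grip force at its end, in the units of the state.
- status.state(): the state, without advancing time (a new reading comes with each control period).
- capture(name): name is "scene" or "top"; returns a dict with "pixels" (480x640x3 uint8, red, green, blue), "fx", "fy", "cx", "cy" (pixels), "k1" (the pictures are not rectified: a ray, as slopes to the right and down, at radius r is drawn at 1 + k1 r^2 times it, then the intrinsics apply), "rvec" (rotation vector, rad) and "tvec" (3), from world to camera coordinates, as OpenCV has them. Camera axes: x right, y down, z forward; pixel columns grow to the right and rows downward; lengths in m; the calibration is good to about 2 mm. A picture is of the moment at which its call begins. There is no depth.
- ticket.hand_in(): hands the job in; it is judged then, once.
The state is a dict: "time_s": time; "qpos": joint angles; "qd": joint speeds; "joint_efforts": joint torques, N m; "tool_pos": TCP position; "tcp_rot": TCP orientation; "force": force on the tool from outside, world axes, zero at the start; "ft_torque": the same for the moment, N m; "grip_width": finger opening in m; "finger_force": force on a finger pad.
Only numpy, scipy, OpenCV 4.12 (cv2) and the standard library are available. Lean on these libraries where they do the work, as an engineer would, in place of code of your own. Each camera call takes 0.05 s, during which the arm holds its last target. There are 200 camera calls.

TASK

Close down the pen plotter and pack its kit. First raise the small pen-lift lever on the plotter's head fully up, then pull the drive rod out to its middle click; after that lay every ink cartridge on the table flat in its own cavity in the bottom of the kit box, fit the divider flat on its ledges over them (handle fin up), and lay every metal pen holder in its own recess on the divider. Do not knock over the ink jar.

Things in the scene. Friction and masses are not known exactly. Their poses are not given: they have to be found in the camera images.
- plotter: Fixed desktop pen plotter, far left: aluminium rail along y, a cross arm to a black pen head, a grey drive housing 85 high. Origin on the table in its middle; its -x side faces the robot, z up. The head is 36 x 50, top 104 high, front face 108 towards -x of the origin; the housing's front face is 70 towards -x of the origin, 90 wide.
- pen_lever (a joint): Pen-lift lever, a hinge about the plotter's y axis. 0 = down (the arm points to the plotter's -x and 0.4 rad below level), grows as the tip is raised, 0.95 = fully up (stop; 0.55 rad above level). Friction of about 1 N at the tip: it stays where it is left.
- pen_lever_tip (a point): Middle of the lever's tip: a black cross pin of 14 mm diameter, 16 mm long along the plotter's y, 55 mm from the hinge axis, 54 above the table when down and 104 when up. It can be pinched by its two ends, from above, and turns between the pads. The arm behind it is a 7 mm bar.
- pen_lever_hinge (a point): Point on the lever's hinge axis (which runs along the plotter's y), 75 above the table, just in front of the head.
- drive_rod (a joint): Push-pull rod with three clicks, a slide along the plotter's -x: 0 = fully in, 0.014 = middle click, 0.028 = fully out. It grows as the knob is pulled out towards the robot side. A spring detent draws it into the nearest click; about 4 N moves it from one to the next. It starts fully in.
- drive_rod_knob (a point): Middle of the rod's black knob, a cylinder of 22 mm diameter and 20 mm length along the plotter's x, 50 above the table, 65 in front of the drive housing when fully in. Can be pinched across (along the plotter's y) from above.
- kit_box: Fixed open plywood box, outer 116 (x) x 216 (y) x 52 high, walls 6, floor top 6 above the table; origin at the centre of its underside. Four cavities in a row at x = 0, y = -63, -21, 21, 63, each 46 (x) x 28 (y) between ribs 8 high; 25 mm free for fingers from the ribs to the long walls. Along both short walls a ledge 16 wide, top 36 above the table, carries the divider.
- divider: Loose plywood plate 96 (x) x 196 (y) x 6, some 130 g, fits into the box with 4 mm play a side; its underside then lies 36 above the table. Origin: centre of its underside, z up. Handle: a fin in the middle, 50 long (x), 10 thick (y), top 32 above the underside. Recesses for pen holders at x = 0, y = -50 and 50, 62 (x) x 23 (y), rims 5 high. Symmetric under a half turn.
- cartridge1_mid (a point): Centre of a loose ink cartridge, a grey plastic block 42 (along its x) x 24 x 24 with two dark bands round it, about 40 g, lying on the table. From 2 to 4 cartridges are present; any may go in any cavity, long side along the box's x.
- cartridge2_mid (a point): Centre of a loose ink cartridge, a grey plastic block 42 (along its x) x 24 x 24 with two dark bands round it, about 40 g, lying on the table. From 2 to 4 cartridges are present; any may go in any cavity, long side along the box's x.
- cartridge3_mid (a point): Centre of a loose ink cartridge, a grey plastic block 42 (along its x) x 24 x 24 with two dark bands round it, about 40 g, lying on the table. From 2 to 4 cartridges are present; any may go in any cavity, long side along the box's x.
- cartridge4_mid (a point): Centre of a loose ink cartridge, a grey plastic block 42 (along its x) x 24 x 24 with two dark bands round it, about 40 g, lying on the table. From 2 to 4 cartridges are present; any may go in any cavity, long side along the box's x.
- holder1_mid (a point): Centre of a loose pen holder, a slender aluminium bar 58 (along its x) x 18 x 18 with two dark bores, 50 g, lying on the table. 1 or 2 are present; either may go in either recess, long side along the divider's x.
- holder2_mid (a point): Centre of a loose pen holder, a slender aluminium bar 58 (along its x) x 18 x 18 with two dark bores, 50 g, lying on the table. 1 or 2 are present; either may go in either recess, long side along the divider's x.
- ink_jar: Bystander: closed glass ink jar, 54 across and 60 high, standing beyond the kit box; origin at the centre of its base. Other bystanders: a roll of tape, a flat eraser (60 x 24 x 12), a steel dome, a mug of brushes, a pastel tray, books, a cup and a bottle.

How it is judged:
By the outcome, as a careful person would: the job done as asked, in the order asked, and still so for the second after the job is handed in, with the robot touching nothing.
Of cartridge1, cartridge2, cartridge3, cartridge4 only 2 to 4 are there at a start; the rules pass over those that are not, and their reading is None.
Of holder1, holder2 only 1 to 2 are there at a start; the rules pass over those that are not, and their reading is None.
At some moment in a run one of cartridge1, cartridge2, cartridge3, cartridge4, holder1, holder2 may be knocked a few centimetres aside while the robot is not near it.
Once in a run the grip may slacken for a moment while it holds something.
It also fails if it takes over 210 s, if anything falls off the work surface, if the arm or the gripper's body presses on something with over 40 N, if the wrist force passes 120 N, or if a joint passes its speed limit or range.

## Working session

There is one attempt and no reset: what is moved stays moved. The work goes in short steps, Python scripts to look and compute and a tool call to move; the robot and the scene stay as the last step left them, time stands still between calls to the robot, and variables do not carry over. Pictures are saved under pics/ and viewed, at most 14 in all, crops included, and the job is handed in when it is done.

Besides the shell and the picture viewer there is one more tool, called after ">>>" as name([rows], argument=value, ...), one row to a line, values as JSON. send_rows: Moves the arm, as the interface text tells. Its arguments: {"type":"object","properties":{"increments":{"type":"array"}},"required":["increments"]}

```bash
mkdir -p pics; ls; cat > h.py <<'E'
import numpy as np, cv2
from scipy.spatial.transform import Rotation as Ro
from plant import status, capture, ticket, arm
def cam(n,save=None):
    c=capture(n); c['R']=cv2.Rodrigues(np.array(c['rvec'],float))[0]; c['t']=np.array(c['tvec'],float).ravel()
    if save: cv2.imwrite('pics/'+save,c['pixels'][:,:,::-1])
    return c
def D(c): return np.array([[c['fx'],0,c['cx']],[0,c['fy'],c['cy']],[0,0,1.]]),np.array([c['k1'],0,0,0,0.])
def ray(c,uv):
    K,d=D(c); p=cv2.undistortPoints(np.array(uv,float).reshape(-1,1,2),K,d).reshape(-1,2)
    r=np.c_[p,np.ones(len(p))]@c['R']; return -c['R'].T@c['t'],r
def onz(c,uv,z):
    o,r=ray(c,uv); return o+r*((z-o[2])/r[:,2])[:,None]
def px(c,P):
    K,d=D(c); return cv2.projectPoints(np.array(P,float).reshape(-1,1,3),np.array(c['rvec'],float),c['t'],K,d)[0].reshape(-1,2)
E
python3 - <<'E'
from h import *
for n in('scene','top'):
    c=cam(n,n+'0.png'); print(n,-c['R'].T@c['t'],c['fx'],c['k1'],c['R'][2])
print(status.state(),arm.grip_point_offset)
E
```

```text
pics
scene [ 1.26266333 -0.15393022  0.85279499] 579.8734114773689 -0.06940442489265844 [-0.64985642  0.15941043 -0.74315204]
top [0.4587489  0.01885359 0.91027467] 495.73833374123234 -0.057071157301548776 [ 0.14956873 -0.0049355  -0.98873901]
{'time_s': 0.1, 'qpos': array([ 1.23819615,  0.38380309,  0.04383415,  1.59945008, -0.01790542,
        1.16119892, -0.04989461]), 'qd': array([-0.00071967, -0.00151604,  0.00068619, -0.00325137, -0.00141132,
        0.00079743,  0.00037999]), 'joint_efforts': array([ 2.67526098e-03, -4.34724927e+01,  1.02905251e+00, -2.50454289e+01,
        1.08316148e-02,  5.44914074e-03,  6.83318362e-06]), 'tool_pos': array([ 0.15101875, -0.63131399,  0.22996517]), 'tcp_rot': array([-3.13912883e+00,  1.25673370e-04,  2.34885174e-01]), 'force': array([-0.02204439, -0.96477483,  0.21459928]), 'ft_torque': array([-0.02193019, -0.01016058,  0.0208855 ]), 'finger_force': 0.0, 'grip_width': 0.0851297491293325} 0.0187
```

View pics/scene0.png

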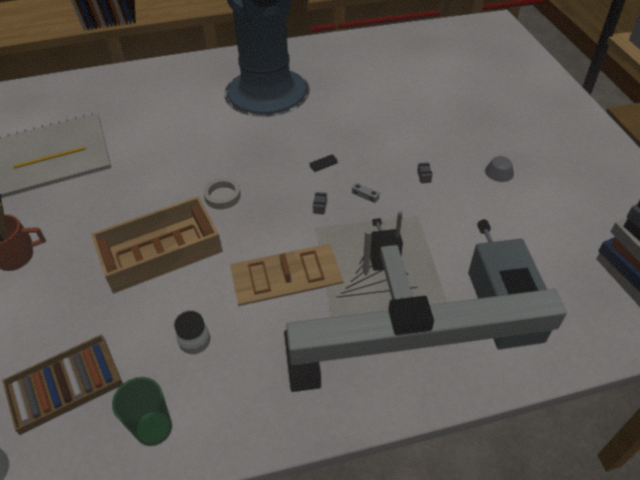

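View pics/top0.png

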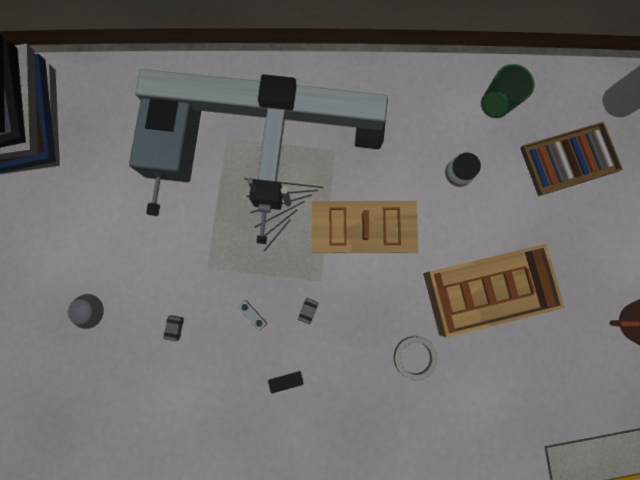

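Scene: two cartridges (top view ≈(309,310) and (173,327)), one holder (252,315), divider (365,227), box (493,290), lever tip ≈(261,239), knob ≈(153,209), jar (463,168). The eraser is the dark bar at (286,382).

```bash
cat >> h.py <<'E'
def blob(c,win,f):
    x0,y0,x1,y1=win; im=cv2.cvtColor(c['pixels'],cv2.COLOR_RGB2BGR)[y0:y1,x0:x1]
    hsv=cv2.cvtColor(im,cv2.COLOR_BGR2HSV); m=f(hsv,im).astype(np.uint8)*255
    m=cv2.morphologyEx(m,cv2.MORPH_CLOSE,np.ones((3,3)))
    cs=cv2.findContours(m,cv2.RETR_EXTERNAL,cv2.CHAIN_APPROX_NONE)[0]
    return max(cs,key=cv2.contourArea).reshape(-1,2)+[x0,y0]
def rectw(c,cnt,z):
    P=onz(c,cnt,z)[:,:2].astype(np.float32)*1000
    (a,b),(w,h),an=cv2.minAreaRect(P)
    if w<h: w,h,an=h,w,an+90
    return np.round([a,b,w,h,(an+90)%180-90],1)
E
python3 - <<'E'
from h import *
c=cam('top'); 
hsv=cv2.cvtColor(c['pixels'],cv2.COLOR_RGB2HSV); print('bg',hsv[300,220],hsv[350,200],'cart',hsv[310,309],hsv[327,173],'div',hsv[245,340],'jar',hsv[180,458])
dark=lambda t:(lambda h,b:h[:,:,2]<t)
for n,w in(('c1',(290,290,330,332)),('c2',(155,308,195,348))):
    print(n,rectw(c,blob(c,w,dark(108)),.012))
b=blob(c,(235,293,275,337),dark(108));print('hold dark',rectw(c,b,.018))
wood=lambda h,b:(h[:,:,1]>70)&(h[:,:,0]<30)
print('div',rectw(c,blob(c,(305,190,424,260),wood),.006))
print('box',rectw(c,blob(c,(415,235,575,345),wood),.052))
o=[]
for w in((60,60,420,440,),):pass
im=cv2.cvtColor(c['pixels'],cv2.COLOR_RGB2BGR)
cv2.imwrite('pics/a.png',cv2.resize(np.clip(im[60:340,120:340]*1.6,0,255).astype(np.uint8),None,fx=2.7,fy=2.1,interpolation=cv2.INTER_CUBIC)[:600,:800])
for a in [(309,310),(173,327),(252,315),(365,227),(493,290),(261,239),(153,209),(463,168)]: print(a,onz(c,[a],.01)[0].round(3))
E
```

```text
bg [150   4 131] [150   2 129] cart [115  17  89] [113  24  85] div [ 15 129 111] jar [90 14 94]
c1 [442.7  31.6  43.8  25.9 -21.5]
c2 [410.7 272.3  44.4  31.7 -10.2]
hold dark [435.5 128.9  56.9  17.5  44.2]
div [596.8 -72.1 194.3  95.3 -89.6]
box [ 479.2 -291.8  225.9  115.4  -76.7]
(309, 310) [0.444 0.029 0.01 ]
(173, 327) [0.412 0.273 0.01 ]
(252, 315) [0.434 0.132 0.01 ]
(365, 227) [ 0.595 -0.072  0.01 ]
(493, 290) [ 0.48  -0.305  0.01 ]
(261, 239) [0.572 0.118 0.01 ]
(153, 209) [0.627 0.32  0.01 ]
(463, 168) [ 0.708 -0.259  0.01 ]
```

View pics/a.png

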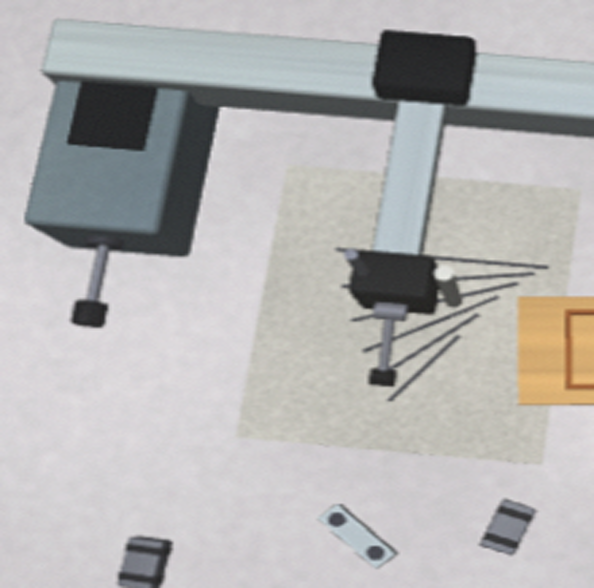

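Crop shows lever tip at ≈(261.5,239.5), knob ≈(153,209) in top-camera pixels, both black; the plotter is yawed a few degrees. Triangulating.

```bash
cat >> h.py <<'E'
def tri(c1,p1,c2,p2):
    o1,r1=ray(c1,[p1]);o2,r2=ray(c2,[p2]);r1=r1[0];r2=r2[0]
    s=np.linalg.lstsq(np.c_[r1,-r2],o2-o1,rcond=None)[0]
    a=o1+s[0]*r1;b=o2+s[1]*r2; return ((a+b)/2).round(4),np.linalg.norm(a-b).round(4)
blk=lambda t:(lambda h,b:h[:,:,2]<t)
def bc(cnt):
    x,y,w,h=cv2.boundingRect(cnt); return np.array([x+w/2-.5,y+h/2-.5])
E
python3 - <<'E'
from h import *
t=cam('top');s=cam('scene')
for n,a,b in(('tip',(252,232,272,250),(368,214,386,229)),('knob',(142,200,163,218),(474,217,494,233))):
    A=blob(t,a,blk(60));B=blob(s,b,blk(60));print(n,bc(A),cv2.boundingRect(A),bc(B),cv2.boundingRect(B),tri(t,bc(A),s,bc(B)))
k=lambda u,v:(120+u/2.7,60+v/2.1)
for a,b in(((55,20),(590,60)),((45,72),(375,97))):
    P=onz(t,[k(*a),k(*b)],.09)[:,:2];d=P[0]-P[1];print('rail yaw',np.degrees(np.arctan2(-d[0],d[1])))
P=onz(t,[k(100,250),k(92,300)],.05)[:,:2];d=P[0]-P[1];print('rod yaw',np.degrees(np.arctan2(d[1],d[0])))
P=onz(t,[(262.7,205)],.075);print(P)
# fin / divider orientation scene, cart at base in scene view
dark=blk(108)
for n,w in(('c1',(308,185,332,216)),('c2',(412,155,437,185))):
    B=blob(s,w,blk(105));print(n,rectw(s,B,.012),bc(B))
im=cv2.cvtColor(s['pixels'],cv2.COLOR_RGB2BGR)
cv2.imwrite('pics/b.png',cv2.resize(np.clip(im[140:310,80:500]*1.6,0,255).astype(np.uint8),None,fx=1.9,fy=1.9*1.8,interpolation=cv2.INTER_CUBIC)[:600])
E
```

```text
tip [262.  237.5] (257, 232, 11, 12) [376.5 222. ] (373, 219, 8, 7) (array([0.5678, 0.1113, 0.0629]), np.float64(0.0012))
knob [153. 209.] (147, 203, 13, 13) [483.5 226. ] (478, 220, 12, 13) (array([0.619 , 0.3071, 0.0515]), np.float64(0.0015))
rail yaw -5.764947273723532
rail yaw -5.8689583001474075
rod yaw -3.799643382106021
[[0.62227411 0.10942463 0.075     ]]
c1 [443.2  32.1  66.5  30.8 -14.8] [319.5 203.5]
c2 [410.7 273.3  72.4  32.4 -20.3] [424.5 173. ]
```

View pics/b.png

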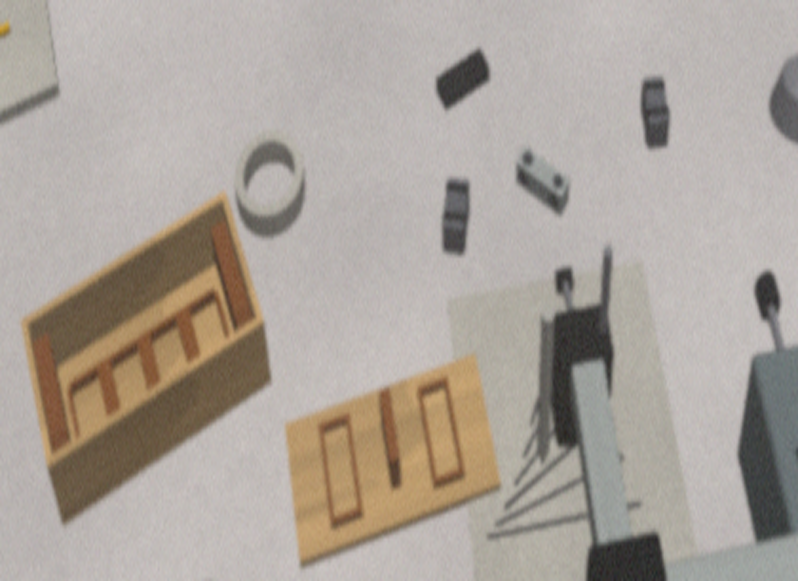

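```bash
cat >> h.py <<'E'
def go(x,y,z,yaw=None):
    s=status.state(); R=Ro.from_euler('xyz',s['tcp_rot']); d=np.array([x,y,z])-s['tool_pos']
    print('t',round(s['time_s'],2),'pos',s['tool_pos'].round(4),'rpy',np.degrees(s['tcp_rot']).round(1),'F',s['force'].round(1),'w',round(s['grip_width'],4))
    print(' tool shift mm',(R.inv().apply(d)*1000).round(1))
    if yaw is not None:
        T=Ro.from_euler('xyz',[180,0,yaw],degrees=True); v=(R.inv()*T).as_rotvec(degrees=True); print(' turn deg',v.round(1), ' shift after turn',(T.inv().apply(d)*1000).round(1))
E
python3 - <<'E'
from h import *
t=cam('top')
print(onz(t,[(261.5,239.5)],.054),onz(t,[(153,209)],.05))
go(.565,.1125,.13,-5.5)
im=cv2.cvtColor(t['pixels'],cv2.COLOR_RGB2BGR)
cv2.imwrite('pics/c.png',cv2.resize(np.clip(im[190:345,305:575]*1.8,0,255).astype(np.uint8),None,fx=2.96,fy=3.8,interpolation=cv2.INTER_CUBIC)[:600])
E
```

```text
[[0.56524729 0.11248536 0.054     ]] [[0.61905124 0.30688467 0.05      ]]
t 0.3 pos [ 0.1512 -0.6319  0.2307] rpy [-179.9    0.    13.5] F [-0.7 -0.2  0.7] w 0.0854
 tool shift mm [ 575.7 -627.5  101.3]
 turn deg [-0.1  0.  19. ]  shift after turn [ 340.6 -780.6  100.7]
```

View pics/c.png

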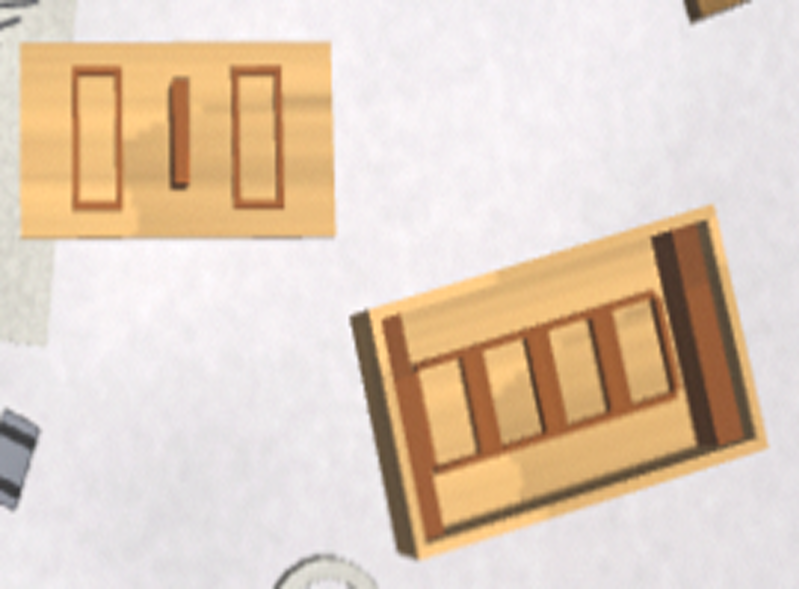

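The crop shows box rim corners at crop pixels (368,312),(713,206),(767,445),(417,558) and all four cavities empty; the divider lies fin-up, nearly square to the world axes. Setting out for the lever.

```bash
python3 - <<'E'
from h import *
t=cam('top')
k=lambda L:[(305+u/2.96,190+v/3.8) for u,v in L]
P=onz(t,k([(368,312),(713,206),(767,445),(417,558)]),.052)[:,:2];print(P.round(4),P.mean(0).round(4),[np.linalg.norm(P[i]-P[(i+1)%4]).round(4) for i in range(4)])
print(cv2.minAreaRect(P.astype(np.float32)))
# rib outline outer corners (top z=.014): 
P=onz(t,k([(413,367),(654,291),(679,397),(436,470)]),.014)[:,:2];print('ribs',P.round(4),P.mean(0).round(4))
E
```

```text
[[ 0.51   -0.1793]
 [ 0.5595 -0.3889]
 [ 0.4494 -0.415 ]
 [ 0.3996 -0.205 ]] [ 0.4796 -0.297 ] [np.float64(0.2153), np.float64(0.1132), np.float64(0.2158), np.float64(0.1134)]
((0.4796340763568878, -0.2969215512275696), (0.11336009204387665, 0.21580860018730164), 13.334446907043457)
ribs [[ 0.4862 -0.215 ]
 [ 0.5226 -0.3669]
 [ 0.4719 -0.3799]
 [ 0.4378 -0.2277]] [ 0.4797 -0.2974]
```

>>> send_rows([
  {"linear":[0.032,-0.035,0],"rot":[0,0,0],"jaw":0.05},
  {"linear":[0.032,-0.035,0],"rot":[0,0,0],"jaw":0.05},
  {"linear":[0.032,-0.035,0],"rot":[0,0,0],"jaw":0.05},
  {"linear":[0.032,-0.035,0],"rot":[0,0,0],"jaw":0.05},
  {"linear":[0.032,-0.035,0],"rot":[0,0,0],"jaw":0.05},
  {"linear":[0.032,-0.035,0],"rot":[0,0,0],"jaw":0.05},
  {"linear":[0.032,-0.035,0],"rot":[0,0,0],"jaw":0.05},
  {"linear":[0.032,-0.035,0],"rot":[0,0,0],"jaw":0.05},
  {"linear":[0.032,-0.035,0],"rot":[0,0,0],"jaw":0.05},
  {"linear":[0.032,-0.035,0],"rot":[0,0,0],"jaw":0.05},
])

```text
time_s: 1.6
tool_pos: [0.3817, -0.216, 0.2317]
tcp_rot: [3.141, -0.001, 0.235]
force: [0.9, -1.0, -0.5]
grip_width: 0.05
finger_force: 0.0
```

>>> send_rows([
  {"linear":[0.032,-0.035,0],"rot":[0,0,0],"jaw":0.05},
  {"linear":[0.032,-0.035,0],"rot":[0,0,0],"jaw":0.05},
  {"linear":[0.032,-0.035,0],"rot":[0,0,0],"jaw":0.05},
  {"linear":[0.032,-0.035,0],"rot":[0,0,0],"jaw":0.05},
  {"linear":[0.032,-0.035,0],"rot":[0,0,0],"jaw":0.05},
  {"linear":[0.032,-0.035,0],"rot":[0,0,0],"jaw":0.05},
  {"linear":[0.032,-0.035,0],"rot":[0,0,0],"jaw":0.05},
  {"linear":[0.032,-0.035,0],"rot":[0,0,0],"jaw":0.05},
  {"linear":[0,0,0],"rot":[0,0,9.5],"jaw":0.05},
  {"linear":[0,0,0],"rot":[0,0,9.5],"jaw":0.05},
])

```text
time_s: 2.85
tool_pos: [0.565, 0.1156, 0.2311]
tcp_rot: [-3.141, 0.0, -0.1]
force: [-1.0, -0.1, 0.5]
grip_width: 0.0499
finger_force: 0.0
```

```bash
python3 - <<'E'
from h import *
go(.565,.1125,.13,-5.5)
cam('top','d.png');c=cam('scene','e.png')
E
```

```text
t 2.85 pos [0.565  0.1156 0.2311] rpy [-180.     0.    -5.8] F [-1.  -0.1  0.5] w 0.0499
 tool shift mm [  0.4   3.2 101.1]
 turn deg [-0.   0.  -0.3]  shift after turn [  0.3   3.1 101.1]
```

>>> send_rows([
  {"linear":[0,0.003,0.05],"rot":[0,0,0],"jaw":0.04},
  {"linear":[0,0,0.05],"rot":[0,0,0],"jaw":0.04},
  {"linear":[0,0,0.05],"rot":[0,0,0],"jaw":0.04},
  {"linear":[0,0,0.025],"rot":[0,0,0],"jaw":0.04},
  {"linear":[0,0,0],"rot":[0,0,0],"jaw":0.04},
])

```text
time_s: 3.58
tool_pos: [0.5623, 0.1106, 0.054]
tcp_rot: [3.14, 0.005, -0.095]
force: [0.7, -0.7, -0.7]
grip_width: 0.0402
finger_force: 0.0
```

```bash
python3 - <<'E'
from h import *
go(.565,.1125,.036,-5.5)
a=cam('top');c=cam('scene')
f=lambda c,x,y:cv2.resize(np.clip(cv2.cvtColor(c['pixels'],cv2.COLOR_RGB2BGR)[y:y+120,x:x+120]*1.6,0,255).astype(np.uint8),None,fx=3.3,fy=3.3,interpolation=cv2.INTER_CUBIC)
cv2.imwrite('pics/f.png',np.hstack([f(a,200,170),f(c,320,160)]))
E
```

```text
t 3.58 pos [0.5623 0.1106 0.054 ] rpy [179.9   0.3  -5.4] F [ 0.7 -0.7 -0.7] w 0.0402
 tool shift mm [ 2.6 -2.2 17.9]
 turn deg [0.1 0.3 0.1]  shift after turn [ 2.5 -2.1 18. ]
```

View pics/f.png

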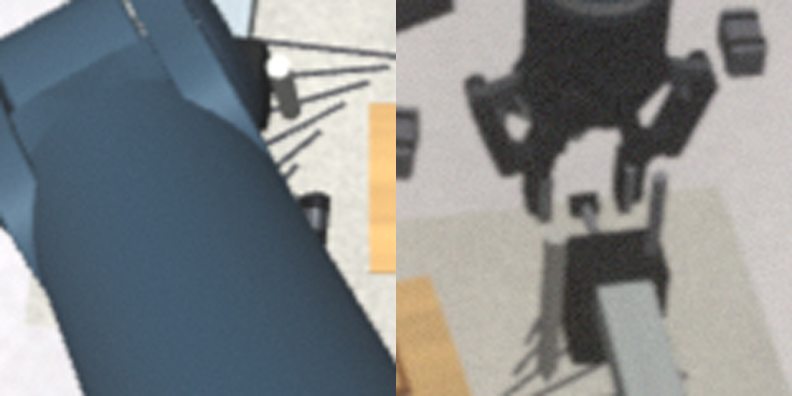

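The scene camera (right half) shows the tip at (585,205) between the open fingertips; descend 18 mm and close.

>>> send_rows([
  {"linear":[0.0025,-0.001,0.018],"rot":[0,0,0],"jaw":0.04},
  {"linear":[0,0,0],"rot":[0,0,0],"jaw":0.02},
  {"linear":[0,0,0],"rot":[0,0,0],"jaw":0.0},
  {"linear":[0,0,0],"rot":[0,0,0],"jaw":0.0},
  {"linear":[0,0,0],"rot":[0,0,0],"jaw":0.0},
])

```text
time_s: 4.3
tool_pos: [0.5669, 0.1125, 0.0383]
tcp_rot: [-3.142, 0.0, -0.097]
force: [-0.7, 1.3, -1.6]
grip_width: 0.0148
finger_force: 58.4
```

>>> send_rows([
  {"linear":[-0.0032,0,-0.0105],"rot":[0,0,0],"jaw":0.0},
  {"linear":[-0.0011,0,-0.0109],"rot":[0,0,0],"jaw":0.0},
  {"linear":[0.0011,0,-0.0109],"rot":[0,0,0],"jaw":0.0},
  {"linear":[0.0032,0,-0.0105],"rot":[0,0,0],"jaw":0.0},
  {"linear":[0.0038,0,-0.0073],"rot":[0,0,0],"jaw":0.0},
  {"linear":[0.001,0,-0.002],"rot":[0,0,0],"jaw":0.0},
  {"linear":[0,0,0],"rot":[0,0,0],"jaw":0.0},
])

```text
time_s: 5.18
tool_pos: [0.5712, 0.112, 0.0902]
tcp_rot: [3.141, 0.001, -0.097]
force: [2.2, 1.5, -6.7]
grip_width: 0.0141
finger_force: 60.5
```

>>> send_rows([
  {"linear":[0.0003,0,-0.001],"rot":[0,0,0],"jaw":0.0},
  {"linear":[0,0,0],"rot":[0,0,0],"jaw":0.04},
  {"linear":[0,0,0],"rot":[0,0,0],"jaw":0.04},
  {"linear":[0,0,-0.04],"rot":[0,0,0],"jaw":0.04},
  {"linear":[0,0,-0.05],"rot":[0,0,0],"jaw":0.05},
  {"linear":[0,-0.05,0],"rot":[0,0,0],"jaw":0.05},
  {"linear":[0,-0.05,0],"rot":[0,0,0],"jaw":0.05},
  {"linear":[0,-0.05,0],"rot":[0,0,0],"jaw":0.05},
  {"linear":[0,0,0],"rot":[0,0,0],"jaw":0.05},
])

```text
time_s: 6.3
tool_pos: [0.5853, 0.2687, 0.1835]
tcp_rot: [-3.136, -0.001, -0.088]
force: [0.2, -1.0, -0.2]
grip_width: 0.05
finger_force: 0.0
```

```bash
python3 - <<'E'
from h import *
go(.619,.307,.0315,-5.5)
c=cam('scene')
h=np.array([.5652,.1125,.054])
ax=np.array([np.cos(np.radians(-5.5)),np.sin(np.radians(-5.5)),0])
H=h+ax*.0507;H[2]=.075
for q in(.3,.45,.55): print(q,px(c,[H-ax*.055*np.cos(q)+[0,0,.055*np.sin(q)]]).round(1))
B=blob(c,(355,190,400,228),blk(60));print(cv2.boundingRect(B))
print([s for s in cv2.resize(c['pixels'][190:235:2,366:392:2,1],None,fx=1,fy=1)])
E
```

```text
t 6.3 pos [0.5853 0.2687 0.1835] rpy [-1.797e+02 -1.000e-01 -5.000e+00] F [ 0.2 -1.  -0.2] w 0.05
 tool shift mm [ 30.1 -40.3 152.2]
 turn deg [-0.3 -0.1  0.5]  shift after turn [ 29.9 -41.4 152. ]
0.3 [[377.  209.6]]
0.45 [[377.6 207.9]]
0.55 [[378. 207.]]
(375, 204, 8, 7)
[array([105, 105, 108, 101, 106, 119, 117, 121, 120, 122, 118, 121, 121],
      dtype=uint8), array([102, 103,  96,  58,  61,  89, 106, 114, 117, 121, 122, 120, 121],
      dtype=uint8), array([ 68,  89,  95,  72,  70,  93,  92, 113, 122, 120, 120, 122, 124],
      dtype=uint8), array([ 59,  57,  62,  78,  99,  87,  77, 115, 118, 121, 122, 121, 118],
      dtype=uint8), array([ 65,  53,  43,  46,  61,  66,  78, 118, 121, 120, 117, 121, 117],
      dtype=uint8), array([112,  89,  63,  48,  57,  73, 107, 118, 118, 119, 123, 120, 123],
      dtype=uint8), array([118, 120, 115,  95,  79, 101, 118, 113, 114, 118, 121, 117, 122],
      dtype=uint8), array([120, 119, 118, 119,  93,  73,  66,  64,  66, 115, 121, 120, 120],
      dtype=uint8), array([119, 120, 120, 115,  64,  39,  45,  42,  47,  99, 118, 120, 119],
      d
[... 557 characters left out ...]
dtype=uint8), array([119, 115, 117, 116, 113, 114,  95,  79,  88, 111, 113, 115, 117],
      dtype=uint8), array([110, 109, 108, 111, 110, 111,  98,  78,  89, 108, 110, 114, 114],
      dtype=uint8), array([110, 112, 114, 112, 109, 109, 106,  76,  86, 106, 112, 111, 111],
      dtype=uint8), array([109, 111, 113, 112, 112, 112, 109,  80,  86, 101, 110, 113, 115],
      dtype=uint8), array([107, 110, 110, 109, 111, 112, 106,  78,  79,  98, 112, 110, 104],
      dtype=uint8), array([75, 92, 84, 89, 98, 98, 96, 65, 56, 62, 63, 52, 50], dtype=uint8), array([65, 65, 62, 52, 44, 39, 40, 40, 38, 38, 38, 37, 37], dtype=uint8), array([65, 68, 61, 42, 37, 36, 34, 36, 36, 36, 31, 37, 28], dtype=uint8)]
```

Lever tip is at (379,207.5), matching the fully-up prediction (378,207). Next the knob.

>>> send_rows([
  {"linear":[0.03,-0.04,0.01],"rot":[0,0,0],"jaw":0.05},
  {"linear":[0,0,0.05],"rot":[0,0,0],"jaw":0.05},
  {"linear":[0,0,0.03],"rot":[0,0,0],"jaw":0.05},
  {"linear":[0,0,0],"rot":[0,0,0],"jaw":0.05},
])

```text
time_s: 6.85
tool_pos: [0.619, 0.2941, 0.0882]
tcp_rot: [3.136, 0.005, -0.099]
force: [-0.2, -0.9, -0.4]
grip_width: 0.0503
finger_force: 0.0
```

```bash
python3 - <<'E'
from h import *
go(.619,.307,.0325,-5.5)
E
```

```text
t 6.85 pos [0.619  0.2941 0.0882] rpy [179.7   0.3  -5.7] F [-0.2 -0.9 -0.4] w 0.0503
 tool shift mm [ -1.  -13.2  55.6]
 turn deg [ 0.3  0.3 -0.2]  shift after turn [ -1.3 -12.9  55.7]
```

>>> send_rows([
  {"linear":[-0.001,-0.013,0],"rot":[0,0,0],"jaw":0.05},
  {"linear":[0,0,0.025],"rot":[0,0,0],"jaw":0.05},
  {"linear":[0,0,0.03],"rot":[0,0,0],"jaw":0.05},
  {"linear":[0,0,0],"rot":[0,0,0],"jaw":0.05},
  {"linear":[0,0,0],"rot":[0,0,0],"jaw":0.05},
])

```text
time_s: 7.48
tool_pos: [0.6212, 0.3116, 0.0372]
tcp_rot: [-3.141, -0.001, -0.097]
force: [-1.3, 0.1, -0.5]
grip_width: 0.0498
finger_force: 0.0
```

```bash
python3 - <<'E'
from h import *
go(.619,.307,.0325,-5.5)
E
```

```text
t 7.47 pos [0.6212 0.3116 0.0372] rpy [-1.799e+02 -1.000e-01 -5.500e+00] F [-1.3  0.1 -0.5] w 0.0498
 tool shift mm [-1.7  4.8  4.7]
 turn deg [-0.1 -0.1 -0. ]  shift after turn [-1.7  4.8  4.7]
```

>>> send_rows([
  {"linear":[-0.001,0.004,0.003],"rot":[0,0,0],"jaw":0.05},
  {"linear":[0,0,0],"rot":[0,0,0],"jaw":0.05},
  {"linear":[0,0,0],"rot":[0,0,0],"jaw":0.05},
  {"linear":[0,0,0],"rot":[0,0,0],"jaw":0.05},
])

```text
time_s: 7.98
tool_pos: [0.6195, 0.3073, 0.0337]
tcp_rot: [-3.141, -0.0, -0.097]
force: [-0.2, -0.5, -0.4]
grip_width: 0.05
finger_force: 0.0
```

```bash
python3 - <<'E'
from h import *
go(.619,.307,.0325,-5.5)
E
```

```text
t 7.97 pos [0.6195 0.3073 0.0337] rpy [-180.    -0.    -5.5] F [-0.2 -0.5 -0.4] w 0.05
 tool shift mm [-0.5  0.4  1.2]
 turn deg [-0. -0. -0.]  shift after turn [-0.5  0.4  1.2]
```

Good; close, then pull 14 mm toward −x.

>>> send_rows([
  {"linear":[0,0,0.001],"rot":[0,0,0],"jaw":0.03},
  {"linear":[0,0,0],"rot":[0,0,0],"jaw":0.0},
  {"linear":[0,0,0],"rot":[0,0,0],"jaw":0.0},
  {"linear":[0,0,0],"rot":[0,0,0],"jaw":0.0},
  {"linear":[0,0,0],"rot":[0,0,0],"jaw":0.0},
])

```text
time_s: 8.6
tool_pos: [0.6193, 0.3079, 0.0326]
tcp_rot: [-3.14, -0.0, -0.097]
force: [-0.1, 0.8, -0.2]
grip_width: 0.02
finger_force: 58.7
```

>>> send_rows([
  {"linear":[-0.004,0,0],"rot":[0,0,0],"jaw":0.0},
  {"linear":[-0.004,0,0],"rot":[0,0,0],"jaw":0.0},
  {"linear":[-0.004,0,0],"rot":[0,0,0],"jaw":0.0},
  {"linear":[-0.002,0,0],"rot":[0,0,0],"jaw":0.0},
  {"linear":[0,0,0],"rot":[0,0,0],"jaw":0.0},
  {"linear":[0,0,0],"rot":[0,0,0],"jaw":0.0},
])

```text
time_s: 9.35
tool_pos: [0.6053, 0.3093, 0.0326]
tcp_rot: [-3.14, -0.0, -0.096]
force: [-0.6, 3.3, -0.1]
grip_width: 0.0202
finger_force: 59.2
```

>>> send_rows([
  {"linear":[0,0,0],"rot":[0,0,0],"jaw":0.05},
  {"linear":[0,0,0],"rot":[0,0,0],"jaw":0.05},
  {"linear":[0,0,-0.03],"rot":[0,0,0],"jaw":0.05},
  {"linear":[0,0,-0.05],"rot":[0,0,0],"jaw":0.05},
  {"linear":[-0.01,0,-0.05],"rot":[0,0,0],"jaw":0.08},
  {"linear":[-0.05,0,0],"rot":[0,0,-10],"jaw":0.08},
  {"linear":[-0.05,0,0],"rot":[0,0,-10],"jaw":0.08},
  {"linear":[-0.02,0,0],"rot":[0,0,-10],"jaw":0.08},
  {"linear":[0,0,0],"rot":[0,0,-10],"jaw":0.08},
  {"linear":[0,0,0],"rot":[0,0,0],"jaw":0.08},
])

```text
time_s: 10.6
tool_pos: [0.4765, 0.304, 0.1622]
tcp_rot: [3.14, 0.001, 0.598]
force: [-0.0, -0.2, 1.2]
grip_width: 0.0798
finger_force: 0.0
```

```bash
python3 - <<'E'
from h import *
t=cam('top');s=cam('scene')
B=blob(s,(470,205,500,230),blk(60));print('knob scene',bc(B),cv2.boundingRect(B),'expect',px(s,[[.619,.307,.05],[.6051,.3083,.05],[.5912,.3097,.05]]).round(1))
for n,w in(('c1',(290,290,330,332)),('c2',(155,308,195,348))):
    A=blob(t,w,blk(108));print(n,rectw(t,A,.024),rectw(t,A,.012),cv2.boundingRect(A))
    w=np.array([*(px(s,[[.4427,.0316,.012]] if n=='c1' else [[.4107,.2723,.012]])[0]-14).astype(int)]);B=blob(s,(*w,*(w+28)),blk(108));print(tri(t,bc(A),s,bc(B)))
im=cv2.cvtColor(t['pixels'],cv2.COLOR_RGB2BGR)
f=lambda x,y:cv2.resize(np.clip(im[y:y+50,x:x+50]*1.6,0,255).astype(np.uint8),None,fx=8,fy=8,interpolation=cv2.INTER_CUBIC)
cv2.imwrite('pics/g.png',np.hstack([f(285,286),f(150,303)]))
go(.41,.272,.1,80)
E
```

```text
knob scene [481.5 221. ] (476, 215, 12, 13) expect [[482.9 226.6]
 [480.5 221.3]
 [478.1 216.1]]
c1 [443.4  31.6  42.5  25.  -21.3] [443.2  31.8  43.1  25.3 -21.3] (297, 297, 22, 28)
(array([0.4429, 0.0322, 0.0125]), np.float64(0.0001))
c2 [411.3 268.9  43.7  31.3  -9.9] [410.7 272.3  44.3  31.7  -9.9] (163, 315, 21, 26)
(array([0.4111, 0.2725, 0.0133]), np.float64(0.0008))
t 10.7 pos [0.4769 0.3045 0.1622] rpy [180.    0.   34.2] F [0.2 0.7 0.8] w 0.08
 tool shift mm [-73.6 -10.8  62.3]
 turn deg [  0.    0.1 -45.8]  shift after turn [-43.6 -60.3  62.2]
```

View pics/g.png

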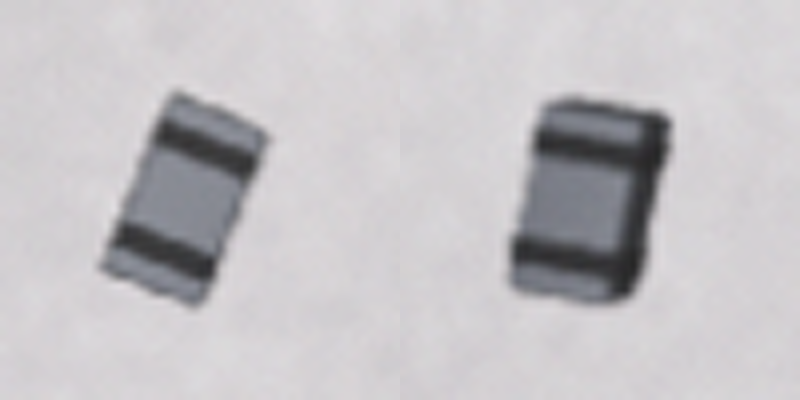

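Knob sits at the middle click (481.5,221 vs expected 480.5,221.3). Crops show both cartridges upright-flat, long axes ≈ −21° and −10°. Moving over cartridge 2.

>>> send_rows([
  {"linear":[-0.025,-0.004,0.01],"rot":[0,0,0],"jaw":0.08},
  {"linear":[-0.025,-0.004,0.01],"rot":[0,0,0],"jaw":0.08},
  {"linear":[-0.024,-0.003,0.01],"rot":[0,0,0],"jaw":0.08},
  {"linear":[0,0,0.01],"rot":[0,0,-9.2],"jaw":0.08},
  {"linear":[0,0,0.01],"rot":[0,0,-9.2],"jaw":0.08},
  {"linear":[0,0,0.01],"rot":[0,0,-9.2],"jaw":0.08},
  {"linear":[0,0,0],"rot":[0,0,-9.2],"jaw":0.08},
  {"linear":[0,0,0],"rot":[0,0,-9.2],"jaw":0.08},
  {"linear":[0,0,0],"rot":[0,0,0],"jaw":0.08},
  {"linear":[0,0,0],"rot":[0,0,0],"jaw":0.08},
])

```text
time_s: 11.95
tool_pos: [0.4095, 0.2726, 0.1024]
tcp_rot: [3.142, 0.0, 1.401]
force: [0.4, 0.1, 0.4]
grip_width: 0.0799
finger_force: 0.0
```

```bash
python3 - <<'E'
from h import *
t=cam('top');P=onz(t,[(150+(u-400)/8,303+v/8) for u,v in((545,105),(640,112),(620,300),(512,290))],.024);print(P.round(4),P.mean(0).round(4))
go(*P.mean(0)[:2],.004,80)
E
```

```text
[[0.4314 0.2786 0.024 ]
 [0.4301 0.2573 0.024 ]
 [0.3892 0.2601 0.024 ]
 [0.3911 0.2842 0.024 ]] [0.4104 0.2701 0.024 ]
t 12.0 pos [0.4094 0.2726 0.1024] rpy [180.    0.   80.3] F [ 0.3 -0.8  0.2] w 0.0797
 tool shift mm [-2.3  1.4 98.4]
 turn deg [0.  0.  0.3]  shift after turn [-2.3  1.4 98.4]
```

>>> send_rows([
  {"linear":[-0.0013,0.0012,0.03],"rot":[0,0,0],"jaw":0.08},
  {"linear":[0,0,0.03],"rot":[0,0,0],"jaw":0.08},
  {"linear":[0,0,0.025],"rot":[0,0,0],"jaw":0.08},
  {"linear":[0,0,0.013],"rot":[0,0,0],"jaw":0.08},
  {"linear":[0,0,0],"rot":[0,0,0],"jaw":0.05},
  {"linear":[0,0,0],"rot":[0,0,0],"jaw":0.03},
  {"linear":[0,0,0],"rot":[0,0,0],"jaw":0.03},
  {"linear":[0,0,0],"rot":[0,0,0],"jaw":0.03},
])

```text
time_s: 13.0
tool_pos: [0.4113, 0.2722, 0.0057]
tcp_rot: [3.139, -0.002, 1.404]
force: [0.2, 0.3, 5.8]
grip_width: 0.0407
finger_force: 62.2
```

>>> send_rows([
  {"linear":[0,0,-0.03],"rot":[0,0,0],"jaw":0.03},
  {"linear":[0,0,-0.04],"rot":[0,0,0],"jaw":0.03},
  {"linear":[0,0,-0.04],"rot":[0,0,0],"jaw":0.03},
  {"linear":[0,0,0],"rot":[0,0,0],"jaw":0.03},
])

```text
time_s: 13.5
tool_pos: [0.4124, 0.2727, 0.1174]
tcp_rot: [3.136, -0.004, 1.404]
force: [0.0, -0.3, -1.0]
grip_width: 0.0405
finger_force: 61.6
```

```bash
cat >> h.py <<'E'
BC=np.array([.4797,-.2971]);BY=np.radians(13.3)
def bx(x,y): return BC+[x*np.cos(BY)-y*np.sin(BY),x*np.sin(BY)+y*np.cos(BY)]
E
python3 - <<'E'
from h import *
go(*bx(0,-.021),.115,103.3)
E
```

```text
t 13.5 pos [0.4124 0.2727 0.1174] rpy [179.7  -0.2  80.4] F [ 0.  -0.3 -1. ] w 0.0405
 tool shift mm [-570.   169.3    1.3]
 turn deg [  0.4  -0.1 -22.9]  shift after turn [-591.   -65.5    2.4]
```

>>> send_rows([
  {"linear":[-0.0356,0.0106,0],"rot":[0,0,0],"jaw":0.03},
  {"linear":[-0.0356,0.0106,0],"rot":[0,0,0],"jaw":0.03},
  {"linear":[-0.0356,0.0106,0],"rot":[0,0,0],"jaw":0.03},
  {"linear":[-0.0356,0.0106,0],"rot":[0,0,0],"jaw":0.03},
  {"linear":[-0.0356,0.0106,0],"rot":[0,0,0],"jaw":0.03},
  {"linear":[-0.0356,0.0106,0],"rot":[0,0,0],"jaw":0.03},
  {"linear":[-0.0356,0.0106,0],"rot":[0,0,0],"jaw":0.03},
  {"linear":[-0.0356,0.0106,0],"rot":[0,0,0],"jaw":0.03},
  {"linear":[-0.0356,0.0106,0],"rot":[0,0,0],"jaw":0.03},
  {"linear":[-0.0356,0.0106,0],"rot":[0,0,0],"jaw":0.03},
])

```text
time_s: 14.75
tool_pos: [0.4543, -0.0987, 0.1131]
tcp_rot: [-3.139, 0.0, 1.404]
force: [0.9, -0.4, -0.2]
grip_width: 0.0405
finger_force: 61.6
```

>>> send_rows([
  {"linear":[-0.0356,0.0106,0],"rot":[0,0,0],"jaw":0.03},
  {"linear":[-0.0356,0.0106,0],"rot":[0,0,0],"jaw":0.03},
  {"linear":[-0.0356,0.0106,0],"rot":[0,0,0],"jaw":0.03},
  {"linear":[-0.0356,0.0106,0],"rot":[0,0,0],"jaw":0.03},
  {"linear":[-0.0356,0.0106,0],"rot":[0,0,0],"jaw":0.03},
  {"linear":[-0.0356,0.0106,0],"rot":[0,0,0],"jaw":0.03},
  {"linear":[0,0,0],"rot":[0,0,-8],"jaw":0.03},
  {"linear":[0,0,0],"rot":[0,0,-8],"jaw":0.03},
  {"linear":[0,0,0],"rot":[0,0,-7],"jaw":0.03},
  {"linear":[0,0,0],"rot":[0,0,0],"jaw":0.03},
])

```text
time_s: 16.0
tool_pos: [0.4817, -0.3182, 0.1127]
tcp_rot: [-3.14, -0.002, 1.804]
force: [0.4, 0.7, -1.5]
grip_width: 0.0406
finger_force: 61.6
```

```bash
python3 - <<'E'
from h import *
go(*bx(0,-.021),.07,103.3)
E
```

```text
t 16.0 pos [ 0.4817 -0.3182  0.1127] rpy [-1.799e+02 -1.000e-01  1.034e+02] F [ 0.4  0.7 -1.5] w 0.0406
 tool shift mm [-0.1  3.  42.7]
 turn deg [-0.1 -0.1  0.1]  shift after turn [-0.   2.9 42.7]
```

>>> send_rows([
  {"linear":[0,0.003,0.03],"rot":[0,0,0],"jaw":0.03},
  {"linear":[0,0,0.03],"rot":[0,0,0],"jaw":0.03},
  {"linear":[0,0,0.02],"rot":[0,0,0],"jaw":0.03},
  {"linear":[0,0,0],"rot":[0,0,0],"jaw":0.03},
  {"linear":[0,0,0],"rot":[0,0,0],"jaw":0.03},
])

```text
time_s: 16.62
tool_pos: [0.4867, -0.3181, 0.0351]
tcp_rot: [3.14, 0.001, 1.805]
force: [0.3, -0.4, -0.4]
grip_width: 0.0408
finger_force: 61.6
```

```bash
python3 - <<'E'
from h import *
go(*bx(0,-.021),.013,103.3)
s=cam('scene');im=cv2.cvtColor(s['pixels'],cv2.COLOR_RGB2BGR)
cv2.imwrite('pics/i.png',cv2.resize(np.clip(im[190:300,85:230]*1.6,0,255).astype(np.uint8),None,fx=5.4,fy=5.4,interpolation=cv2.INTER_CUBIC)[:600])
P=status.state()['tool_pos'];y=status.state()['tcp_rot'][2]
E
```

```text
t 16.62 pos [ 0.4867 -0.3181  0.0351] rpy [179.9   0.  103.4] F [ 0.3 -0.4 -0.4] w 0.0408
 tool shift mm [ 1.1 -2.  22.1]
 turn deg [0.1 0.  0.1]  shift after turn [ 1.  -2.  22.1]
```

View pics/i.png

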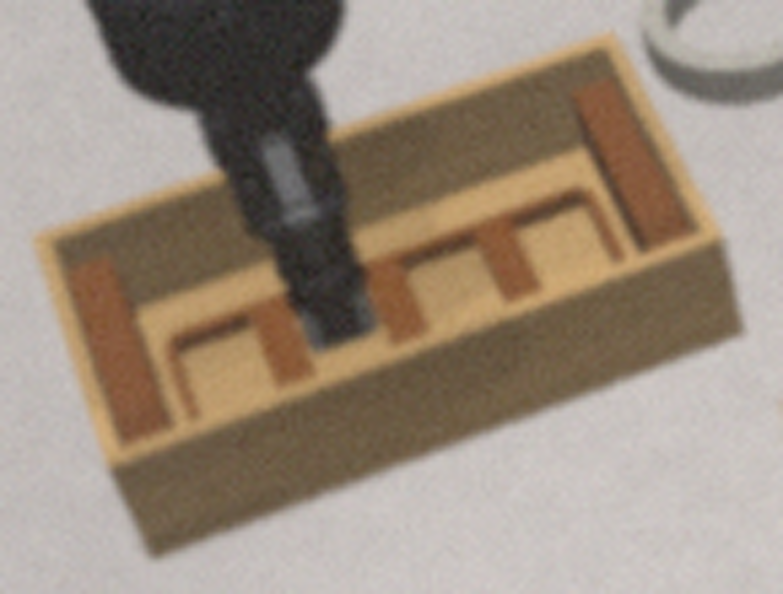

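The hand is centred over the second cavity (crop ≈(335,320)); lower in small steps watching force.

>>> send_rows([
  {"linear":[0,-0.001,0.01],"rot":[0,0,0],"jaw":0.03},
  {"linear":[0,0,0],"rot":[0,0,0],"jaw":0.03},
  {"linear":[0,0,0],"rot":[0,0,0],"jaw":0.03},
])

```text
time_s: 17.05
tool_pos: [0.4848, -0.3182, 0.0244]
tcp_rot: [-3.142, 0.0, 1.805]
force: [-0.1, 0.1, -1.3]
grip_width: 0.0403
finger_force: 61.6
```

```bash
python3 - <<'E'
from h import *
go(*bx(0,-.021),.013,103.3)
E
```

```text
t 17.05 pos [ 0.4848 -0.3182  0.0244] rpy [-180.     0.   103.4] F [-0.1  0.1 -1.3] w 0.0403
 tool shift mm [ 0.7 -0.1 11.4]
 turn deg [-0.   0.   0.1]  shift after turn [ 0.7 -0.1 11.4]
```

>>> send_rows([
  {"linear":[0.0007,0,0.005],"rot":[0,0,0],"jaw":0.03},
  {"linear":[0,0,0.003],"rot":[0,0,0],"jaw":0.03},
  {"linear":[0,0,0.002],"rot":[0,0,0],"jaw":0.03},
  {"linear":[0,0,0],"rot":[0,0,0],"jaw":0.03},
  {"linear":[0,0,0],"rot":[0,0,0],"jaw":0.03},
])

```text
time_s: 17.68
tool_pos: [0.4849, -0.3175, 0.0144]
tcp_rot: [3.141, 0.0, 1.806]
force: [1.0, 0.6, -0.1]
grip_width: 0.0403
finger_force: 61.6
```

No contact force with the base 5 mm below the rib tops: it is in. Release and lift.

>>> send_rows([
  {"linear":[0,0,0.002],"rot":[0,0,0],"jaw":0.03},
  {"linear":[0,0,0],"rot":[0,0,0],"jaw":0.055},
  {"linear":[0,0,0],"rot":[0,0,0],"jaw":0.055},
  {"linear":[0,0,-0.03],"rot":[0,0,0],"jaw":0.055},
  {"linear":[0,0,-0.04],"rot":[0,0,0],"jaw":0.055},
  {"linear":[0,0,-0.04],"rot":[0,0,0],"jaw":0.08},
  {"linear":[0.035,0,0],"rot":[0,0,0],"jaw":0.08},
  {"linear":[0.035,0,0],"rot":[0,0,0],"jaw":0.08},
  {"linear":[0.035,0,0],"rot":[0,0,0],"jaw":0.08},
  {"linear":[0.035,0,0],"rot":[0,0,0],"jaw":0.08},
])

```text
time_s: 18.92
tool_pos: [0.4519, -0.1802, 0.1225]
tcp_rot: [3.141, 0.0, 1.806]
force: [-0.2, 1.3, 0.7]
grip_width: 0.0802
finger_force: 0.0
```

>>> send_rows([
  {"linear":[0.035,0,0],"rot":[0,0,8],"jaw":0.08},
  {"linear":[0.035,0,0],"rot":[0,0,8],"jaw":0.08},
  {"linear":[0.035,0,0],"rot":[0,0,8],"jaw":0.08},
  {"linear":[0,0,0],"rot":[0,0,8],"jaw":0.08},
  {"linear":[0,0,0],"rot":[0,0,0],"jaw":0.08},
])

```text
time_s: 19.55
tool_pos: [0.4423, -0.077, 0.1226]
tcp_rot: [3.141, 0.001, 1.25]
force: [0.0, -0.2, -0.2]
grip_width: 0.0801
finger_force: 0.0
```

```bash
python3 - <<'E'
from h import *
t=cam('top')
try:
    A=blob(t,(285,285,335,337),blk(108));print(rectw(t,A,.012),cv2.boundingRect(A))
except Exception as e: print(e)
s=cam('scene');w=(px(s,[[.4427,.0316,.012]])[0]-16).astype(int);B=blob(s,(*w,*(w+32)),blk(108));print(bc(B),px(s,[[.443,.032,.012]]))
go(.443,.032,.1,68.7)
im=cv2.cvtColor(s['pixels'],cv2.COLOR_RGB2BGR)
cv2.imwrite('pics/j.png',cv2.resize(np.clip(im[130:310,85:450]*1.6,0,255).astype(np.uint8),None,fx=2.1,fy=3,interpolation=cv2.INTER_CUBIC)[:600])
E
```

```text
[443.   31.7  42.8  25.  -21.5] (298, 298, 21, 26)
[319.5 203. ] [[319.40298371 203.22694867]]
t 19.65 pos [ 0.4422 -0.0778  0.1224] rpy [180.    0.   71.6] F [ 0.1 -0.   0.5] w 0.0803
 tool shift mm [104.5 -34.   22.4]
 turn deg [0.  0.  2.9]  shift after turn [102.6 -39.1  22.4]
```

View pics/j.png

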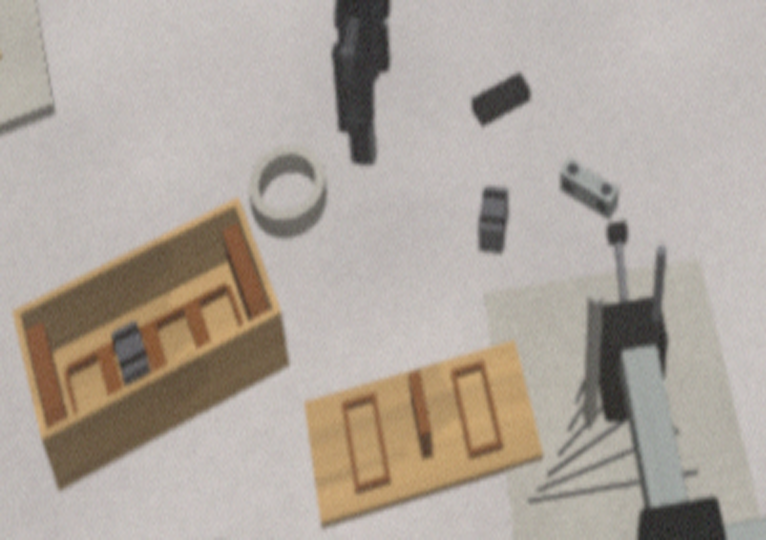

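The first cartridge lies flat in the second cavity (crop (130,350)); the second cartridge is unmoved at (0.443, 0.032). Fetch it.

>>> send_rows([
  {"linear":[0.026,-0.0085,0.005],"rot":[0,0,0],"jaw":0.08},
  {"linear":[0.026,-0.0085,0.005],"rot":[0,0,0],"jaw":0.08},
  {"linear":[0.026,-0.0085,0.005],"rot":[0,0,0],"jaw":0.08},
  {"linear":[0.0265,-0.0085,0.005],"rot":[0,0,2.9],"jaw":0.08},
  {"linear":[0,0,0.025],"rot":[0,0,0],"jaw":0.08},
  {"linear":[0,0,0.025],"rot":[0,0,0],"jaw":0.08},
  {"linear":[0,0,0],"rot":[0,0,0],"jaw":0.08},
  {"linear":[0,0,0],"rot":[0,0,0],"jaw":0.08},
])

```text
time_s: 20.65
tool_pos: [0.4439, 0.0322, 0.0529]
tcp_rot: [3.141, -0.001, 1.196]
force: [0.1, -0.2, 0.5]
grip_width: 0.08
finger_force: 0.0
```

```bash
python3 - <<'E'
from h import *
go(.443,.032,.005,68.7)
E
```

```text
t 20.65 pos [0.4439 0.0322 0.0529] rpy [180.   -0.   68.5] F [ 0.1 -0.2  0.5] w 0.08
 tool shift mm [-0.5 -0.7 47.9]
 turn deg [ 0.  -0.  -0.2]  shift after turn [-0.5 -0.7 47.9]
```

>>> send_rows([
  {"linear":[-0.0005,-0.0005,0.025],"rot":[0,0,0],"jaw":0.08},
  {"linear":[0,0,0.02],"rot":[0,0,0],"jaw":0.08},
  {"linear":[0,0,0],"rot":[0,0,0],"jaw":0.08},
  {"linear":[0,0,0],"rot":[0,0,0],"jaw":0.05},
  {"linear":[0,0,0],"rot":[0,0,0],"jaw":0.03},
  {"linear":[0,0,0],"rot":[0,0,0],"jaw":0.03},
  {"linear":[0,0,0],"rot":[0,0,0],"jaw":0.03},
])

```text
time_s: 21.52
tool_pos: [0.4442, 0.0323, 0.0088]
tcp_rot: [3.139, -0.001, 1.197]
force: [-0.4, -0.4, 6.2]
grip_width: 0.0404
finger_force: 61.2
```

>>> send_rows([
  {"linear":[0,0,-0.03],"rot":[0,0,0],"jaw":0.03},
  {"linear":[0,0,-0.04],"rot":[0,0,0],"jaw":0.03},
  {"linear":[0,0,-0.04],"rot":[0,0,0],"jaw":0.03},
  {"linear":[0,0,0],"rot":[0,0,-9],"jaw":0.03},
  {"linear":[0,0,0],"rot":[0,0,-9],"jaw":0.03},
  {"linear":[0,0,0],"rot":[0,0,-9],"jaw":0.03},
  {"linear":[0,0,0],"rot":[0,0,-8],"jaw":0.03},
  {"linear":[0,0,0],"rot":[0,0,0],"jaw":0.03},
])

```text
time_s: 22.52
tool_pos: [0.4425, 0.0321, 0.1175]
tcp_rot: [3.141, 0.0, 1.806]
force: [0.5, -0.4, -0.7]
grip_width: 0.0407
finger_force: 60.9
```

```bash
python3 - <<'E'
from h import *
go(*bx(0,.021),.115,103.3)
E
```

```text
t 22.52 pos [0.4425 0.0321 0.1175] rpy [180.    0.  103.5] F [ 0.5 -0.4 -0.7] w 0.0407
 tool shift mm [-307.8  -40.4    2.5]
 turn deg [0.  0.  0.2]  shift after turn [-307.9  -39.5    2.5]
```

>>> send_rows([
  {"linear":[-0.0342,-0.0045,0],"rot":[0,0,0],"jaw":0.03},
  {"linear":[-0.0342,-0.0045,0],"rot":[0,0,0],"jaw":0.03},
  {"linear":[-0.0342,-0.0045,0],"rot":[0,0,0],"jaw":0.03},
  {"linear":[-0.0342,-0.0045,0],"rot":[0,0,0],"jaw":0.03},
  {"linear":[-0.0342,-0.0045,0],"rot":[0,0,0],"jaw":0.03},
  {"linear":[-0.0342,-0.0045,0],"rot":[0,0,0],"jaw":0.03},
  {"linear":[-0.0342,-0.0045,0],"rot":[0,0,0],"jaw":0.03},
  {"linear":[-0.0342,-0.0045,0],"rot":[0,0,0],"jaw":0.03},
  {"linear":[-0.0342,-0.0045,0],"rot":[0,0,0],"jaw":0.03},
  {"linear":[0,0,0],"rot":[0,0,0],"jaw":0.03},
])

```text
time_s: 23.78
tool_pos: [0.4749, -0.2808, 0.1173]
tcp_rot: [-3.142, 0.001, 1.799]
force: [0.1, 0.3, -0.2]
grip_width: 0.0404
finger_force: 60.8
```

>>> send_rows([
  {"linear":[0,0,0.03],"rot":[0,0,0],"jaw":0.03},
  {"linear":[0,0,0.03],"rot":[0,0,0],"jaw":0.03},
  {"linear":[0,0,0.02],"rot":[0,0,0],"jaw":0.03},
  {"linear":[0,0,0],"rot":[0,0,0],"jaw":0.03},
  {"linear":[0,0,0],"rot":[0,0,0],"jaw":0.03},
  {"linear":[0,0,0],"rot":[0,0,0],"jaw":0.03},
])

```text
time_s: 24.52
tool_pos: [0.4765, -0.277, 0.0387]
tcp_rot: [3.14, 0.002, 1.807]
force: [-0.5, -0.6, -0.4]
grip_width: 0.0402
finger_force: 60.9
```

```bash
python3 - <<'E'
from h import *
go(*bx(0,.021),.015,103.3)
E
```

```text
t 24.52 pos [ 0.4765 -0.277   0.0387] rpy [1.799e+02 1.000e-01 1.035e+02] F [-0.5 -0.6 -0.4] w 0.0402
 tool shift mm [ 0.7 -1.6 23.7]
 turn deg [0.1 0.1 0.2]  shift after turn [ 0.7 -1.5 23.7]
```

>>> send_rows([
  {"linear":[0.0005,-0.001,0.01],"rot":[0,0,0],"jaw":0.03},
  {"linear":[0,0,0],"rot":[0,0,0],"jaw":0.03},
  {"linear":[0,0,0.006],"rot":[0,0,0],"jaw":0.03},
  {"linear":[0,0,0.004],"rot":[0,0,0],"jaw":0.03},
  {"linear":[0,0,0],"rot":[0,0,0],"jaw":0.03},
  {"linear":[0,0,0],"rot":[0,0,0],"jaw":0.03},
])

```text
time_s: 25.28
tool_pos: [0.4744, -0.2763, 0.0174]
tcp_rot: [3.141, -0.0, 1.807]
force: [-0.2, 0.1, -0.4]
grip_width: 0.0403
finger_force: 60.9
```

```bash
python3 - <<'E'
from h import *
go(*bx(0,.021),.015,103.3)
E
```

```text
t 25.27 pos [ 0.4744 -0.2763  0.0174] rpy [180.   -0.  103.6] F [-0.2  0.1 -0.4] w 0.0403
 tool shift mm [-0.5  0.4  2.4]
 turn deg [ 0.  -0.   0.3]  shift after turn [-0.5  0.4  2.4]
```

>>> send_rows([
  {"linear":[-0.0003,0.0003,0.002],"rot":[0,0,0],"jaw":0.03},
  {"linear":[0,0,0],"rot":[0,0,0],"jaw":0.03},
  {"linear":[0,0,0],"rot":[0,0,0],"jaw":0.055},
  {"linear":[0,0,0],"rot":[0,0,0],"jaw":0.055},
  {"linear":[0,0,-0.03],"rot":[0,0,0],"jaw":0.055},
  {"linear":[0,0,-0.04],"rot":[0,0,0],"jaw":0.055},
  {"linear":[0,0,-0.04],"rot":[0,0,0],"jaw":0.055},
  {"linear":[0,0,-0.02],"rot":[0,0,0],"jaw":0.055},
])

```text
time_s: 26.28
tool_pos: [0.4759, -0.2769, 0.1477]
tcp_rot: [3.139, 0.003, 1.808]
force: [0.4, 0.3, -0.4]
grip_width: 0.055
finger_force: 0.0
```

```bash
python3 - <<'E'
from h import *
go(.597,-.072,.1,0.4)
E
```

```text
t 26.27 pos [ 0.4759 -0.2769  0.1477] rpy [179.9   0.2 103.6] F [ 0.4  0.3 -0.4] w 0.055
 tool shift mm [170.9 165.7  47.6]
 turn deg [  0.2  -0.  103.2]  shift after turn [ 122.5 -204.1   47.7]
```

>>> send_rows([
  {"linear":[0,0,0],"rot":[0,0,10.3],"jaw":0.05},
  {"linear":[0,0,0],"rot":[0,0,10.3],"jaw":0.05},
  {"linear":[0,0,0],"rot":[0,0,10.3],"jaw":0.05},
  {"linear":[0,0,0],"rot":[0,0,10.3],"jaw":0.05},
  {"linear":[0,0,0],"rot":[0,0,10.3],"jaw":0.05},
  {"linear":[0,0,0],"rot":[0,0,10.3],"jaw":0.05},
  {"linear":[0,0,0],"rot":[0,0,10.3],"jaw":0.05},
  {"linear":[0,0,0],"rot":[0,0,10.3],"jaw":0.05},
  {"linear":[0,0,0],"rot":[0,0,10.3],"jaw":0.05},
  {"linear":[0,0,0],"rot":[0,0,10.3],"jaw":0.05},
])

```text
time_s: 27.52
tool_pos: [0.4739, -0.2762, 0.1445]
tcp_rot: [-3.141, 0.001, 0.004]
force: [0.4, -0.2, -0.6]
grip_width: 0.0502
finger_force: 0.0
```

>>> send_rows([
  {"linear":[0.02,-0.034,0.005],"rot":[0,0,0],"jaw":0.05},
  {"linear":[0.02,-0.034,0.005],"rot":[0,0,0],"jaw":0.05},
  {"linear":[0.02,-0.034,0.005],"rot":[0,0,0],"jaw":0.05},
  {"linear":[0.02,-0.034,0.005],"rot":[0,0,0],"jaw":0.05},
  {"linear":[0.02,-0.034,0.005],"rot":[0,0,0],"jaw":0.05},
  {"linear":[0.022,-0.034,0.005],"rot":[0,0,0],"jaw":0.05},
  {"linear":[0,0,0],"rot":[0,0,0],"jaw":0.05},
  {"linear":[0,0,0],"rot":[0,0,0],"jaw":0.05},
])

```text
time_s: 28.52
tool_pos: [0.5938, -0.0719, 0.1145]
tcp_rot: [3.141, 0.002, 0.01]
force: [-1.9, 0.3, 0.2]
grip_width: 0.0498
finger_force: 0.0
```

```bash
python3 - <<'E'
from h import *
s=cam('scene');t=cam('top')
im=cv2.cvtColor(s['pixels'],cv2.COLOR_RGB2BGR)
cv2.imwrite('pics/k.png',cv2.resize(np.clip(im[130:310,85:450]*1.6,0,255).astype(np.uint8),None,fx=2.1,fy=3.2,interpolation=cv2.INTER_CUBIC)[:600])
# fin top from initial top crop c: fin top corners
F=onz(t,[(305+u/2.96,190+v/3.8) for u,v in((179,77),(189,77),(188,185),(172,185))],.032);print('fin',F.round(4),F.mean(0).round(4))
Dv=onz(t,[(305+u/2.96,190+v/3.8) for u,v in((21,42),(330,42),(335,237),(20,237))],.006);print(Dv.round(4),Dv.mean(0).round(4))
R=onz(t,[(305+u/2.96,190+v/3.8) for u,v in((73,67),(121,67),(123,209),(73,209),(232,67),(280,67),(284,208),(236,208))],.011);print(R.mean(0).round(4))
go(.597,-.072,.05,0.4)
E
```

```text
fin [[ 0.6221 -0.0713  0.032 ]
 [ 0.6221 -0.0774  0.032 ]
 [ 0.5705 -0.0763  0.032 ]
 [ 0.5704 -0.0666  0.032 ]] [ 0.5963 -0.0729  0.032 ]
[[ 0.6438  0.0252  0.006 ]
 [ 0.645  -0.1696  0.006 ]
 [ 0.5489 -0.1703  0.006 ]
 [ 0.548   0.0252  0.006 ]] [ 0.5964 -0.0724  0.006 ]
[ 0.5963 -0.0725  0.011 ]
t 28.62 pos [ 0.5938 -0.0735  0.1148] rpy [1.799e+02 1.000e-01 4.000e-01] F [-0.3  0.  -0. ] w 0.0501
 tool shift mm [ 3.3 -1.5 64.8]
 turn deg [0.1 0.1 0. ]  shift after turn [ 3.2 -1.4 64.8]
```

View pics/k.png

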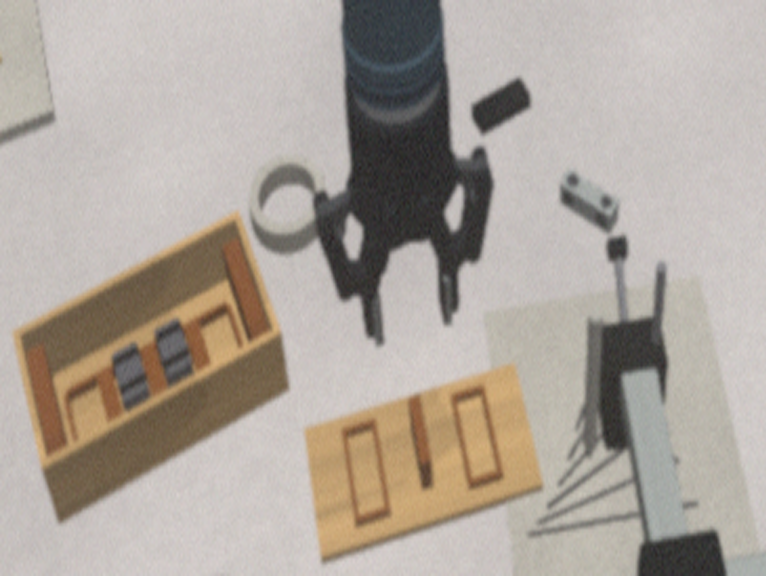

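Both cartridges sit flat in the middle cavities (crop (130,375),(173,348)); holder unmoved. Grasp the divider fin at (0.596,−0.0725).

>>> send_rows([
  {"linear":[0.0025,-0.001,0.03],"rot":[0,0,0],"jaw":0.05},
  {"linear":[0,0,0.03],"rot":[0,0,0],"jaw":0.045},
  {"linear":[0,0,0.025],"rot":[0,0,0],"jaw":0.045},
  {"linear":[0,0,0.013],"rot":[0,0,0],"jaw":0.045},
  {"linear":[0,0,0],"rot":[0,0,0],"jaw":0.045},
  {"linear":[0,0,0],"rot":[0,0,0],"jaw":0.02},
  {"linear":[0,0,0],"rot":[0,0,0],"jaw":0.0},
  {"linear":[0,0,0],"rot":[0,0,0],"jaw":0.0},
  {"linear":[0,0,0],"rot":[0,0,0],"jaw":0.0},
])

```text
time_s: 29.75
tool_pos: [0.5985, -0.0704, 0.0189]
tcp_rot: [3.141, -0.003, 0.01]
force: [-1.5, 1.3, 6.3]
grip_width: 0.008
finger_force: 62.4
```

>>> send_rows([
  {"linear":[0,0,-0.02],"rot":[0,0,0],"jaw":0.0},
  {"linear":[0,0,-0.035],"rot":[0,0,0],"jaw":0.0},
  {"linear":[0,0,-0.035],"rot":[0,0,0],"jaw":0.0},
  {"linear":[0,0,-0.03],"rot":[0,0,0],"jaw":0.0},
  {"linear":[0,0,0],"rot":[0,0,-6.5],"jaw":0.0},
  {"linear":[0,0,0],"rot":[0,0,-6.5],"jaw":0.0},
  {"linear":[0,0,0],"rot":[0,0,0],"jaw":0.0},
  {"linear":[0,0,0],"rot":[0,0,0],"jaw":0.0},
])

```text
time_s: 30.75
tool_pos: [0.5969, -0.0703, 0.1375]
tcp_rot: [-3.142, 0.0, 0.235]
force: [-0.4, 0.2, -1.1]
grip_width: 0.0081
finger_force: 61.4
```

```bash
python3 - <<'E'
from h import *
go(*bx(0,0),.136,13.3)
E
```

```text
t 30.75 pos [ 0.5969 -0.0703  0.1375] rpy [-180.     0.    13.5] F [-0.4  0.2 -1.1] w 0.0081
 tool shift mm [-166.8  193.2    1.5]
 turn deg [-0.   0.   0.2]  shift after turn [-166.2  193.7    1.5]
```

>>> send_rows([
  {"linear":[-0.0206,0.0242,0],"rot":[0,0,0],"jaw":0.0},
  {"linear":[-0.0206,0.0242,0],"rot":[0,0,0],"jaw":0.0},
  {"linear":[-0.0206,0.0242,0],"rot":[0,0,0],"jaw":0.0},
  {"linear":[-0.0206,0.0242,0],"rot":[0,0,0],"jaw":0.0},
  {"linear":[-0.0206,0.0242,0],"rot":[0,0,0],"jaw":0.0},
  {"linear":[-0.0206,0.0242,0],"rot":[0,0,0],"jaw":0.0},
  {"linear":[-0.0206,0.0242,0],"rot":[0,0,0],"jaw":0.0},
  {"linear":[-0.0206,0.0242,0],"rot":[0,0,0],"jaw":0.0},
  {"linear":[0,0,0.02],"rot":[0,0,0],"jaw":0.0},
  {"linear":[0,0,0],"rot":[0,0,0],"jaw":0.0},
])

```text
time_s: 32.0
tool_pos: [0.4808, -0.2954, 0.1152]
tcp_rot: [-3.137, 0.003, 0.236]
force: [-0.3, 0.1, -1.8]
grip_width: 0.0081
finger_force: 61.4
```

>>> send_rows([
  {"linear":[0,0,0.015],"rot":[0,0,0],"jaw":0.0},
  {"linear":[0,0,0.01],"rot":[0,0,0],"jaw":0.0},
  {"linear":[0,0,0],"rot":[0,0,0],"jaw":0.0},
  {"linear":[0,0,0],"rot":[0,0,0],"jaw":0.0},
])

```text
time_s: 32.5
tool_pos: [0.4827, -0.297, 0.0925]
tcp_rot: [3.142, -0.0, 0.237]
force: [0.2, -0.4, -1.4]
grip_width: 0.008
finger_force: 61.4
```

```bash
python3 - <<'E'
from h import *
go(*bx(.0015,0),.055,13.3)
s=cam('scene')
im=cv2.cvtColor(s['pixels'],cv2.COLOR_RGB2BGR)
cv2.imwrite('pics/l.png',cv2.resize(np.clip(im[170:300,75:240]*1.6,0,255).astype(np.uint8),None,fx=4.6,fy=4.6,interpolation=cv2.INTER_CUBIC)[:600])
E
```

```text
t 32.5 pos [ 0.4827 -0.297   0.0925] rpy [180.   -0.   13.6] F [ 0.2 -0.4 -1.4] w 0.008
 tool shift mm [-1.5 -0.6 37.5]
 turn deg [ 0.  -0.   0.3]  shift after turn [-1.5 -0.6 37.5]
```

View pics/l.png

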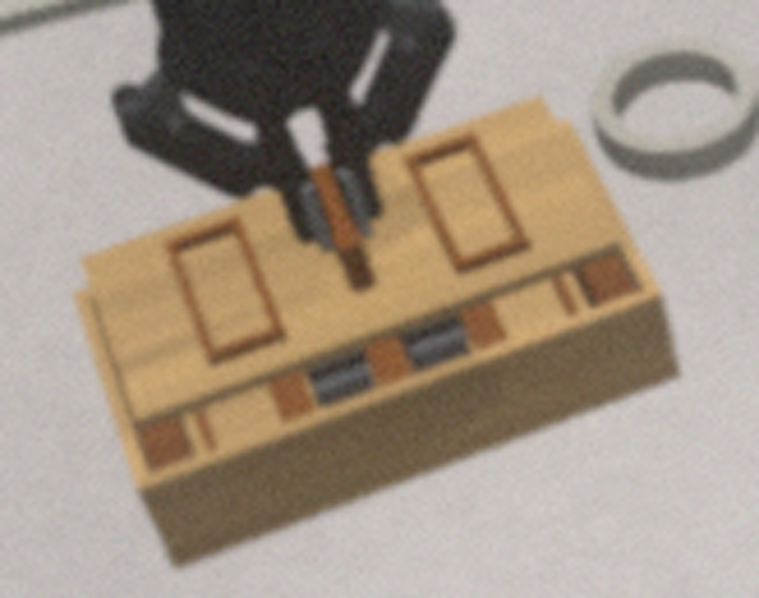

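Divider is level and square over the box (plate edges parallel to the rim). Lower it.

>>> send_rows([
  {"linear":[-0.001,-0.0005,0.015],"rot":[0,0,0],"jaw":0.0},
  {"linear":[0,0,0.005],"rot":[0,0,0],"jaw":0.0},
  {"linear":[0,0,0.005],"rot":[0,0,0],"jaw":0.0},
  {"linear":[0,0,0.005],"rot":[0,0,0],"jaw":0.0},
  {"linear":[0,0,0],"rot":[0,0,0],"jaw":0.0},
  {"linear":[0,0,0],"rot":[0,0,0],"jaw":0.0},
])

```text
time_s: 33.3
tool_pos: [0.4815, -0.297, 0.0626]
tcp_rot: [3.141, -0.0, 0.237]
force: [-0.3, 0.4, -0.5]
grip_width: 0.0083
finger_force: 61.4
```

```bash
python3 - <<'E'
from h import *
go(*bx(.0015,0),.055,13.3)
E
```

```text
t 33.3 pos [ 0.4815 -0.297   0.0626] rpy [180.   -0.   13.6] F [-0.3  0.4 -0.5] w 0.0083
 tool shift mm [-0.2 -0.3  7.6]
 turn deg [ 0.  -0.   0.3]  shift after turn [-0.2 -0.3  7.6]
```

Inside the rim without contact. Finish, release, lift, and turn toward the holder.

>>> send_rows([
  {"linear":[0,0,0.004],"rot":[0,0,0],"jaw":0.0},
  {"linear":[0,0,0.003],"rot":[0,0,0],"jaw":0.0},
  {"linear":[0,0,0.001],"rot":[0,0,0],"jaw":0.0},
  {"linear":[0,0,0],"rot":[0,0,0],"jaw":0.0},
  {"linear":[0,0,0],"rot":[0,0,0],"jaw":0.03},
  {"linear":[0,0,0],"rot":[0,0,0],"jaw":0.04},
  {"linear":[0,0,0],"rot":[0,0,0],"jaw":0.04},
  {"linear":[0,0,-0.03],"rot":[0,0,0],"jaw":0.04},
  {"linear":[0,0,-0.04],"rot":[0,0,0],"jaw":0.04},
  {"linear":[0,0,-0.03],"rot":[0,0,0],"jaw":0.04},
])

```text
time_s: 34.55
tool_pos: [0.4818, -0.297, 0.1559]
tcp_rot: [3.141, -0.001, 0.237]
force: [-0.2, 0.6, -0.4]
grip_width: 0.0394
finger_force: 0.0
```

```bash
python3 - <<'E'
from h import *
t=cam('top');s=cam('scene')
A=blob(t,(225,285,285,345),lambda h,b:(h[:,:,0]>80)&(h[:,:,0]<112)&(h[:,:,1]>8)|(h[:,:,2]<100));print(rectw(t,A,.018),rectw(t,A,.009),cv2.boundingRect(A))
A=blob(t,(225,285,285,345),blk(112));print(rectw(t,A,.018))
im=cv2.cvtColor(t['pixels'],cv2.COLOR_RGB2BGR);im2=cv2.cvtColor(s['pixels'],cv2.COLOR_RGB2BGR)
f=lambda im,x,y,n:cv2.resize(np.clip(im[y:y+n,x:x+n]*1.6,0,255).astype(np.uint8),(400,400),interpolation=cv2.INTER_CUBIC)
cv2.imwrite('pics/m.png',np.hstack([f(im,225,285,60),f(im2,80,170,160)]))
go(.4355,.129,.12,44)
E
```

```text
[435.  130.5  58.2  19.7  42.8] [434.7 131.7  58.8  19.9  42.8] (238, 300, 29, 30)
[435.3 130.8  59.6  21.6  43.1]
t 34.65 pos [ 0.4843 -0.2982  0.1584] rpy [179.7  -0.3  13.6] F [ 0.5 -0.5 -0.1] w 0.0403
 tool shift mm [  52.5 -427.    36.1]
 turn deg [  0.4  -0.2 -30.4]  shift after turn [ 261.7 -341.2   38.4]
```

View pics/m.png

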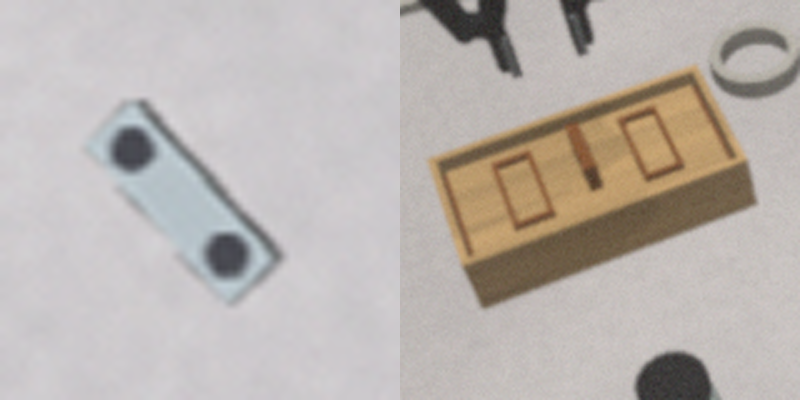

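Divider is seated flat inside the rim; holder bores at crop (131,149),(228,255) give its centre and a 43° heading. Move to the holder.

>>> send_rows([
  {"linear":[0.005,-0.0385,0],"rot":[0,0,0],"jaw":0.05},
  {"linear":[0.005,-0.0385,0],"rot":[0,0,0],"jaw":0.05},
  {"linear":[0.005,-0.0385,0],"rot":[0,0,0],"jaw":0.05},
  {"linear":[0.005,-0.0385,0],"rot":[0,0,0],"jaw":0.05},
  {"linear":[0.005,-0.0385,0],"rot":[0,0,0],"jaw":0.05},
  {"linear":[0.005,-0.0385,0],"rot":[0,0,0],"jaw":0.05},
  {"linear":[0.005,-0.0385,0],"rot":[0,0,0],"jaw":0.05},
  {"linear":[0.005,-0.0385,0],"rot":[0,0,0],"jaw":0.05},
  {"linear":[0.005,-0.0385,0],"rot":[0,0,0],"jaw":0.05},
  {"linear":[0.005,-0.0385,0],"rot":[0,0,0],"jaw":0.05},
])

```text
time_s: 35.9
tool_pos: [0.4386, 0.09, 0.1535]
tcp_rot: [-3.141, 0.001, 0.236]
force: [1.0, 0.4, 0.1]
grip_width: 0.0501
finger_force: 0.0
```

>>> send_rows([
  {"linear":[0.003,-0.038,0],"rot":[0,0,0],"jaw":0.05},
  {"linear":[0,0,0.02],"rot":[0,0,-10],"jaw":0.05},
  {"linear":[0,0,0.03],"rot":[0,0,-10],"jaw":0.05},
  {"linear":[0,0,0.03],"rot":[0,0,-9],"jaw":0.05},
  {"linear":[0,0,0],"rot":[0,0,0],"jaw":0.05},
  {"linear":[0,0,0],"rot":[0,0,0],"jaw":0.05},
])

```text
time_s: 36.65
tool_pos: [0.4338, 0.127, 0.0747]
tcp_rot: [-3.141, -0.001, 0.741]
force: [0.1, -0.3, -0.4]
grip_width: 0.05
finger_force: 0.0
```

```bash
python3 - <<'E'
from h import *
s=cam('scene');t=cam('top');P=onz(t,[(251.9,315.3)],.018)[0];print(P.round(4))
B=blob(s,(350,180,383,204),blk(100));print('scene',bc(B),px(s,[P]).round(1))
go(P[0],P[1],.006,42.8)
E
```

```text
[0.434  0.1307 0.018 ]
scene [364.5 193.5] [[364.4 189.6]]
t 36.75 pos [0.4347 0.127  0.0755] rpy [ 1.799e+02 -1.000e-01  4.250e+01] F [1.3 1.5 0.4] w 0.05
 tool shift mm [ 1.9 -3.3 69.5]
 turn deg [ 0.1 -0.1 -0.3]  shift after turn [ 2.  -3.2 69.5]
```

>>> send_rows([
  {"linear":[0.002,-0.003,0.03],"rot":[0,0,0],"jaw":0.05},
  {"linear":[0,0,0.025],"rot":[0,0,0],"jaw":0.05},
  {"linear":[0,0,0.013],"rot":[0,0,0],"jaw":0.05},
  {"linear":[0,0,0],"rot":[0,0,0],"jaw":0.05},
  {"linear":[0,0,0],"rot":[0,0,0],"jaw":0.03},
  {"linear":[0,0,0],"rot":[0,0,0],"jaw":0.0},
  {"linear":[0,0,0],"rot":[0,0,0],"jaw":0.0},
  {"linear":[0,0,0],"rot":[0,0,0],"jaw":0.0},
])

```text
time_s: 37.75
tool_pos: [0.4342, 0.1306, 0.0076]
tcp_rot: [3.14, -0.002, 0.743]
force: [-1.4, -0.7, 6.1]
grip_width: 0.0165
finger_force: 59.8
```

>>> send_rows([
  {"linear":[0,0,-0.03],"rot":[0,0,0],"jaw":0.0},
  {"linear":[0,0,-0.04],"rot":[0,0,0],"jaw":0.0},
  {"linear":[0,0,-0.04],"rot":[0,0,0],"jaw":0.0},
  {"linear":[0,0,-0.03],"rot":[0,0,9.8],"jaw":0.0},
  {"linear":[0,0,0],"rot":[0,0,9.8],"jaw":0.0},
  {"linear":[0,0,0],"rot":[0,0,9.8],"jaw":0.0},
  {"linear":[0,0,0],"rot":[0,0,0],"jaw":0.0},
  {"linear":[0,0,0],"rot":[0,0,0],"jaw":0.0},
])

```text
time_s: 38.75
tool_pos: [0.4328, 0.1303, 0.1463]
tcp_rot: [3.141, 0.0, 0.232]
force: [-0.9, -0.4, -1.1]
grip_width: 0.0163
finger_force: 59.1
```

```bash
python3 - <<'E'
from h import *
go(*bx(0,.05),.14,13.3)
t=cam('top')
# divider recess nearest: red-brown rims mask
hs=cv2.cvtColor(t['pixels'],cv2.COLOR_RGB2HSV);m=((hs[:,:,0]<12)&(hs[:,:,1]>110)).astype(np.uint8)*255
m[:, :415]=0;m[:230]=0;m[345:]=0;m[:,575:]=0
n,l,st,ce=cv2.connectedComponentsWithStats(m)
for i in range(1,n):
    if st[i,4]>25:
        b=np.argwhere(l==i)[:,::-1].astype(float); print(st[i],rectw(t,b,.047))
print('expect recess',bx(0,.05),bx(0,-.05))
E
```

```text
t 38.75 pos [0.4328 0.1303 0.1463] rpy [180.    0.   13.3] F [-0.9 -0.4 -1.1] w 0.0163
 tool shift mm [-52.7 376.7   6.4]
 turn deg [0. 0. 0.]  shift after turn [-52.7 376.7   6.3]
expect recess [ 0.46819751 -0.24844106] [ 0.49120249 -0.34575894]
```

>>> send_rows([
  {"linear":[-0.0053,0.0376,0],"rot":[0,0,0],"jaw":0.0},
  {"linear":[-0.0053,0.0376,0],"rot":[0,0,0],"jaw":0.0},
  {"linear":[-0.0053,0.0376,0],"rot":[0,0,0],"jaw":0.0},
  {"linear":[-0.0053,0.0376,0],"rot":[0,0,0],"jaw":0.0},
  {"linear":[-0.0053,0.0376,0],"rot":[0,0,0],"jaw":0.0},
])

```text
time_s: 39.42
tool_pos: [0.45, -0.06, 0.1463]
tcp_rot: [-3.141, -0.0, 0.231]
force: [-0.6, -0.1, 0.2]
grip_width: 0.0161
finger_force: 59.1
```

```bash
python3 - <<'E'
from h import *
t=cam('top')
im=cv2.cvtColor(t['pixels'],cv2.COLOR_RGB2BGR)
cv2.imwrite('pics/n.png',cv2.resize(np.clip(im[235:345,415:575]*1.6,0,255).astype(np.uint8),None,fx=5,fy=5,interpolation=cv2.INTER_CUBIC))
E
```

```text
(no output)
```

View pics/n.png

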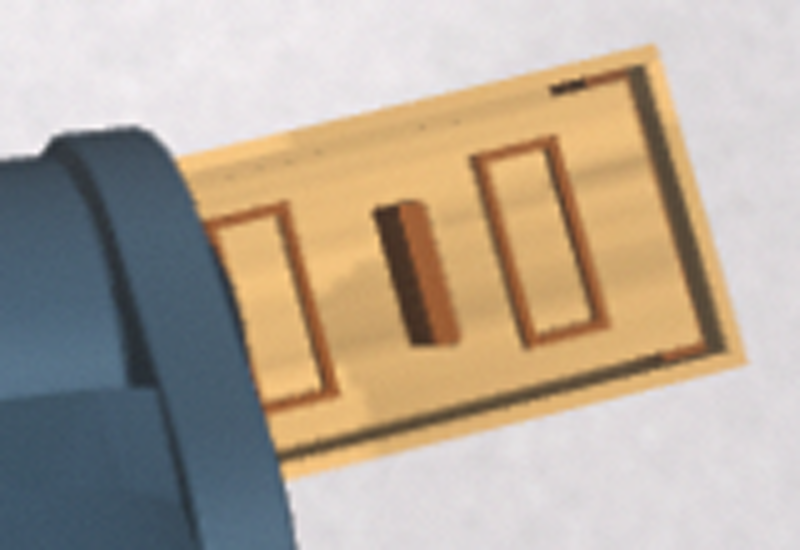

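The divider's far recess shows outer corners at crop (472,155),(557,137),(608,325),(525,350); the near recess's right edge is at (290,203)–(338,396).

```bash
python3 - <<'E'
from h import *
t=cam('top')
k=lambda L:[(415+u/5,235+v/5) for u,v in L]
P=onz(t,k([(472,155),(557,137),(608,325),(525,350)]),.047)[:,:2];c=P.mean(0);print(P.round(4),c.round(4),[np.linalg.norm(P[i]-P[(i+1)%4]).round(4) for i in range(4)])
l=P[0]-P[3];r=P[1]-P[2];print('yaw',np.degrees(np.arctan2(l[1],l[0])),np.degrees(np.arctan2(r[1],r[0])),'exp',bx(0,-.05))
Q=onz(t,k([(290,203),(338,396)]),.047)[:,:2];print(Q.mean(0),'left recess right edge; exp',bx(0,.05-.0145))
go(c[0],c[1],.1,13.3)
go(*bx(0,.05),.1,13.3)
E
```

```text
[[ 0.5213 -0.323 ]
 [ 0.5277 -0.3539]
 [ 0.4618 -0.3687]
 [ 0.4533 -0.3385]] [ 0.491 -0.346] [np.float64(0.0316), np.float64(0.0675), np.float64(0.0313), np.float64(0.0698)]
yaw 12.896141209827872 12.624418972197423 exp [ 0.49120249 -0.34575894]
[ 0.47098973 -0.26448117] left recess right edge; exp [ 0.47153323 -0.26255215]
t 39.52 pos [ 0.45   -0.064   0.1461] rpy [179.9   0.   12.8] F [ 0.1 -0.5  0.1] w 0.0161
 tool shift mm [-22.3 284.   46.4]
 turn deg [ 0.1  0.  -0.5]  shift after turn [-25.  283.9  46.1]
t 39.52 pos [ 0.45   -0.064   0.1461] rpy [179.9   0.   12.8] F [ 0.1 -0.5  0.1] w 0.0161
 tool shift mm [-23.  183.8  46.3]
 turn deg [ 0.1  0.  -0.5]  shift after turn [-24.7 183.7  46.1]
```

>>> send_rows([
  {"linear":[-0.0029,0.0355,0],"rot":[0,0,0],"jaw":0.0},
  {"linear":[-0.0029,0.0355,0],"rot":[0,0,0],"jaw":0.0},
  {"linear":[-0.0029,0.0355,0],"rot":[0,0,0],"jaw":0.0},
  {"linear":[-0.0029,0.0355,0],"rot":[0,0,0],"jaw":0.0},
  {"linear":[-0.0029,0.0355,0],"rot":[0,0,0],"jaw":0.0},
  {"linear":[-0.0029,0.0355,0],"rot":[0,0,0],"jaw":0.0},
  {"linear":[-0.0029,0.0355,0],"rot":[0,0,0],"jaw":0.0},
  {"linear":[-0.0029,0.0355,0],"rot":[0,0,0],"jaw":0.0},
  {"linear":[0,0,0.03],"rot":[0,0,0],"jaw":0.0},
  {"linear":[0,0,0.03],"rot":[0,0,0],"jaw":0.0},
])

```text
time_s: 40.78
tool_pos: [0.4927, -0.3409, 0.0857]
tcp_rot: [-3.142, -0.001, 0.23]
force: [0.8, -0.4, -0.3]
grip_width: 0.0159
finger_force: 59.1
```

>>> send_rows([
  {"linear":[0,0,0.01],"rot":[0,0,0],"jaw":0.0},
  {"linear":[0,0,0],"rot":[0,0,0],"jaw":0.0},
  {"linear":[0,0,0],"rot":[0,0,0],"jaw":0.0},
  {"linear":[0,0,0],"rot":[0,0,0],"jaw":0.0},
])

```text
time_s: 41.28
tool_pos: [0.4932, -0.3411, 0.0778]
tcp_rot: [3.14, -0.002, 0.23]
force: [0.1, 0.2, -0.5]
grip_width: 0.0161
finger_force: 59.1
```

```bash
python3 - <<'E'
from h import *
go(.491,-.346,.0505,13.0)
E
```

```text
t 41.27 pos [ 0.4932 -0.3411  0.0778] rpy [ 1.799e+02 -1.000e-01  1.320e+01] F [ 0.1  0.2 -0.5] w 0.0161
 tool shift mm [-3.3  4.2 27.3]
 turn deg [ 0.1 -0.1  0.2]  shift after turn [-3.2  4.3 27.3]
```

>>> send_rows([
  {"linear":[-0.003,0.004,0.01],"rot":[0,0,0],"jaw":0.0},
  {"linear":[0,0,0.005],"rot":[0,0,0],"jaw":0.0},
  {"linear":[0,0,0],"rot":[0,0,0],"jaw":0.0},
  {"linear":[0,0,0],"rot":[0,0,0],"jaw":0.0},
  {"linear":[0,0,0],"rot":[0,0,0],"jaw":0.0},
])

```text
time_s: 41.9
tool_pos: [0.4904, -0.3452, 0.0616]
tcp_rot: [3.141, -0.0, 0.23]
force: [0.6, -0.4, -0.7]
grip_width: 0.0162
finger_force: 59.1
```

```bash
python3 - <<'E'
from h import *
go(.491,-.346,.0505,13.0)
E
```

```text
t 41.9 pos [ 0.4904 -0.3452  0.0616] rpy [180.   -0.   13.2] F [ 0.6 -0.4 -0.7] w 0.0162
 tool shift mm [ 0.4  1.  11.1]
 turn deg [ 0.  -0.   0.2]  shift after turn [ 0.4  1.  11.1]
```

>>> send_rows([
  {"linear":[0,0.001,0.005],"rot":[0,0,0],"jaw":0.0},
  {"linear":[0,0,0.003],"rot":[0,0,0],"jaw":0.0},
  {"linear":[0,0,0.002],"rot":[0,0,0],"jaw":0.0},
  {"linear":[0,0,0],"rot":[0,0,0],"jaw":0.0},
  {"linear":[0,0,0],"rot":[0,0,0],"jaw":0.0},
])

```text
time_s: 42.52
tool_pos: [0.4904, -0.3462, 0.0514]
tcp_rot: [3.142, -0.0, 0.23]
force: [-0.7, -0.4, -0.0]
grip_width: 0.016
finger_force: 59.1
```

>>> send_rows([
  {"linear":[0,0,0.001],"rot":[0,0,0],"jaw":0.0},
  {"linear":[0,0,0],"rot":[0,0,0],"jaw":0.0},
  {"linear":[0,0,0],"rot":[0,0,0],"jaw":0.03},
  {"linear":[0,0,0],"rot":[0,0,0],"jaw":0.035},
  {"linear":[0,0,-0.03],"rot":[0,0,0],"jaw":0.035},
  {"linear":[0,0,-0.04],"rot":[0,0,0],"jaw":0.035},
  {"linear":[0,0,-0.04],"rot":[0,0,0],"jaw":0.035},
  {"linear":[-0.03,0,-0.03],"rot":[0,0,0],"jaw":0.035},
  {"linear":[-0.03,0,-0.03],"rot":[0,0,0],"jaw":0.035},
  {"linear":[0,-0.03,0],"rot":[0,0,0],"jaw":0.035},
])

```text
time_s: 43.78
tool_pos: [0.4239, -0.3356, 0.2234]
tcp_rot: [3.135, -0.002, 0.221]
force: [0.5, -0.0, 0.1]
grip_width: 0.0349
finger_force: 0.0
```

```bash
python3 - <<'E'
from h import *
go(.4,-.1,.2)
s=cam('scene')
im=cv2.cvtColor(s['pixels'],cv2.COLOR_RGB2BGR)
cv2.imwrite('pics/o.png',cv2.resize(np.clip(im[170:360,75:520]*1.6,0,255).astype(np.uint8),None,fx=1.79,fy=3,interpolation=cv2.INTER_CUBIC)[:600])
B=blob(s,(365,195,392,218),blk(60));print('tip',bc(B));B=blob(s,(470,205,500,230),blk(60));print('knob',bc(B))
E
```

```text
t 43.77 pos [ 0.4239 -0.3356  0.2234] rpy [ 1.796e+02 -1.000e-01  1.270e+01] F [ 0.5 -0.   0.1] w 0.0349
 tool shift mm [  28.3 -235.3   21.9]
tip [378. 207.]
knob [481. 221.]
```

View pics/o.png

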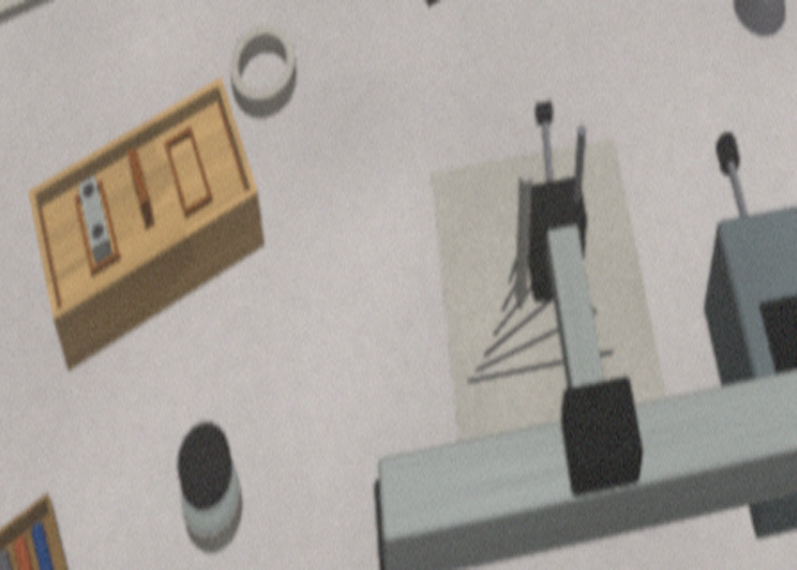

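Holder lies in its recess (crop (97,220)), divider flat, jar standing, lever up, knob at middle. One numeric check of the holder's fit, then hand in.

```bash
python3 - <<'E'
from h import *
s=cam('scene')
e=px(s,[[*bx(x,-.05),.06] for x in(-.02,.02)]);print(e.round(1))
x0,y0=(e.min(0)-14).astype(int);x1,y1=(e.max(0)+14).astype(int)
hs=cv2.cvtColor(s['pixels'],cv2.COLOR_RGB2HSV);m=((hs[:,:,1]<60)).astype(np.uint8)*255
w=m[y0:y1,x0:x1];n,l,st,ce=cv2.connectedComponentsWithStats(w)
for i in range(1,n):
    if st[i,4]>40: print(st[i],ce[i]+[x0,y0])
q=px(s,[[*bx(x*.029,-.05+y*.009),z] for x in(-1,1) for y in(-1,1) for z in(.042,.06)]);print('flat model bbox',q.min(0)-[x0,y0],q.max(0)-[x0,y0],q.mean(0))
E
```

```text
[[123.6 232.9]
 [129.  247.3]]
[  0   0  24   9 121] [117.12396694 220.62809917]
[ 10  10  18  29 288] [127.48263889 242.09027778]
flat model bbox [ 8.67883142 10.11544163] [28.59891188 40.75770623] [127.60133689 243.40148891]
```

Silhouette matches a bar lying flat in the recess to within a pixel.

```bash
python3 -c "
from h import *
print(ticket.hand_in())"
```

```text
the job is handed in; nothing more can be done
None
```

The job is done and handed in: the lever is fully up, the drive rod is at its middle click, both cartridges are in their cavities, the divider is flat on its ledges, and the one pen holder is in its recess with the ink jar still standing.

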